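Hang the parts bin on the louvred panel

TASK

Take the empty parts bin from the desk by its bar handle, lift its lip over the top rail of the louvred panel, to the right of the bin that already hangs there and clear of it, and let it down gently (do not drop it) so that the lip hooks in behind the rail. Then, with the lip staying hooked, slide the bin along the rail until you feel it press lightly on the sprung rubber buffer in the hanging bin's side, and let go of it there, so that it hangs next to the other. Never force it against the panel, the buffer or the hanging bin, and leave the other things on the desk alone.

Things in the scene. Friction and masses are not known exactly. Their poses are not given: they have to be found in the camera images.
- bin: The loose, empty parts bin on the desk: white plastic, open on top, 104 mm deep (its x), 64 mm wide (its y), walls 60 mm high and 3 mm thick, 0.15 to 0.31 kg. Origin: centre of its underside; z up, +x towards its back, where the lip is.
- bin_handle (a point): Middle of the bin's handle, 81 mm above its underside: a straight bar 14 mm thick (bin x), 18 mm high, that runs across the full 64 mm width (bin y) over the middle of the bin, its underside 12 mm above the rim, on a flat post at each side wall. Grip it across the 14 mm.
- bin_lip (a point): Back bottom edge of the bin's hooked lip, mid-width, 61 mm behind the bin's origin and 46 mm above its underside. The lip runs along the whole back rim: its top goes 9 mm back from the back wall (underside 56 mm above the bin's), then a 3 mm thick edge turns down 10 mm below that. 6 mm are free between back wall and edge.
- panel: Upright louvred panel of grey sheet steel, 240 mm wide (its y), on a low dark foot. It cannot move; place, yaw and height vary from run to run. Its -x is the front, +y the left seen from the front. Origin: in the front face of the sheet, mid-width, 118 mm below the top edge of the top rail.
- rail (a point): Middle of the top rail's top edge level, in the front face of the sheet; axes as the panel's. The rail is an upright strip 3 mm thick, 6.5 mm in front of the sheet (x = -9.5 to -6.5 mm), over the whole width, 18 mm high, closed to the sheet at its bottom. The sheet goes on 20 mm above it, free to be felt with the lip. Two equal rails lie 40 and 80 mm lower.
- slot (a point): Middle of the mouth of the 6.5 mm wide slot between top rail and sheet, at the height of the rail's top edge; axes as the panel's. The bin hangs right when the lip's edge is in this slot and the lip's underside rests on the rail: bin origin then 58 to 62 mm in front of this point and 56 mm below it, axes as the panel's; let go, it leans forward about 0.05 rad, its origin sinking 3 mm.
- hung_bin: Bin that already hangs on the top rail, left (+y) half: shape, origin, axes as the loose one, fixed, parallel to the panel. From its right (-y) wall, 20 mm behind its middle and 34 mm up, stands a round rubber buffer, 18 mm across. Its face is 9 to 29 mm out from that wall, set differently each time and not measured: feel for it. It gives 2 mm at 3 N/mm, then is solid.
- ring_gauge: Bystander: steel ring, 47 mm across, 18 mm high, loose on the desk; origin at the centre of its underside. Leave it alone.
- block_123: Bystander: steel block with holes, 45 x 70 x 40 mm, loose on the desk; origin at the centre of its underside. Leave it alone.

How it is judged:
On the way, in this order (a step that is already met when the one before it is completed fails the run):
1. the bin is hooked on the top rail, level, not touching the hanging bin or its buffer (z of bin in the frame of rail between -0.063 and -0.053 m and x of bin in the frame of rail between -0.069 and -0.059 m and angle between bin's own z axis and vertical below 0.12 rad and contact force between bin and panel above 0.3 N and contact force between bin and hung_bin below 0.05 N), for 0.1 s.
2. still hooked, the bin has been slid along the rail and presses on the hanging bin's buffer with more than 0.5 N (z of bin in the frame of rail between -0.063 and -0.053 m and x of bin in the frame of rail between -0.069 and -0.059 m and angle between bin's own z axis and vertical below 0.12 rad and contact force between bin and panel above 0.3 N and contact force between bin and hung_bin above 0.5 N), for 0.05 s.
At the end, for the whole second after the job is handed in: The bin hangs by its lip on the top rail, at rest and released: its origin 53 to 63 mm below the rail's top edge and 66 to 96 mm to the right of the hanging bin's (at the buffer), leaning less than 0.12 rad and square to the panel within 0.12 rad (z of bin in the frame of rail between -0.063 and -0.053 m and x of bin in the frame of rail between -0.069 and -0.059 m and angle between bin's own z axis and vertical below 0.12 rad and contact force between bin and panel above 0.3 N and y of bin in the frame of hung_bin between -0.096 and -0.066 m and angle between the x axis of bin and the x axis of rail, either way round below 0.12 rad and linear speed of bin below 0.01 m/s and contact force between the fingers and bin below 0.1 N); the robot touches nothing.
It fails at once if the bin is pressed on the panel with more than 25 N (contact force between bin and panel above 25 N).
It fails at once if the bin is pressed on the hanging bin or its buffer with more than 12 N (contact force between bin and hung_bin above 12 N).
It fails at once if the bin is dropped: it moves faster than 0.25 m/s while the fingers do not hold it (contact force between the fingers and bin below 0.05 N and linear speed of bin above 0.25 m/s).
It fails at once if the ring gauge is moved more than 15 mm (distance of ring_gauge from where it was at the start of the episode above 0.015 m).
It fails at once if the steel block is moved more than 15 mm (distance of block_123 from where it was at the start of the episode above 0.015 m).
It also fails if it takes over 64 s, if anything falls off the work surface, if the arm or the gripper's body presses on something with over 40 N, if the wrist force passes 120 N, or if a joint passes its speed limit or range.

ROBOT

A 6-joint arm with a two-finger parallel gripper is mounted at the origin on a cart in front of the work surface, level with it; the furniture and walls round the work are solid. World frame = base frame: x ahead of the robot, y to its left, z up, the work surface at z = 0. Lengths are in m, angles in rad, forces in N, time in s.
With the tool pointing down it reaches from about 0.225 to 0.875 m from the base axis. Payload 3.4 kg.
Tool frame: the origin (TCP) lies on the mounting face of the last link; the fingertips stand 173 mm ahead of it and the grasp point (between the pads) lies 155 mm ahead of it; x points along the fingers, y is the direction in which the jaws open and shut, and the axes are right-handed (so a half turn about x gives the same grasp; the last joint's range is limited). The gripper opens to 85 mm and grips with 20 to 120 N. Pads are 22 mm wide; open, the fingers measure 114 mm over their backs; the gripper's body (76 mm by 85 mm) begins 54 mm behind the grasp point. The pads swing forward as they close: fully open they stand 13 mm farther back than shut.
Start: joints at [-1.359, 0.276, 1.505, -0, 1.361, -0.121], TCP at [0.188, -0.543, 0.405] pointing down, gripper open.
Joint ranges: [-2.89, 2.89], [-0.75, 2.08], [0.22, 2.7], [-1.18, 4.32], [0.11, 2.71], [-2.7, 2.7]. Speed limits (rad/s): [2.57, 2.57, 3.14, 3.14, 3.14, 3.14].

INTERFACE

Orientations are given as a unit quaternion [w, x, y, z].
In Python, from rig import manip gives the robot as it stands.
- The arm moves only by the tool arm_command, never from a script. Its argument "targets" is a list of rows, each an object with "dp": the shift along the tool's x, y, z in m, a list of three; "turn": the turn, a rotation vector about the tool's x, y, z in degrees, a list of three; "grip": the opening, from -1 (shut) to 1 (fully open). In form: [{"dp": [tx, ty, tz], "turn": [wx, wy, wz], "grip": grip}, ...]. A call has 1 to 8 rows; each row shifts and turns the commanded pose from where the row before left it, along the tool's axes as they then stand; what a row does not reach is not made up. A row lasts 1/10 s, in which the tool goes at most 50 mm and 8.59 degrees, less where a joint would pass 70% of its speed; a pose out of reach is approached as far as the arm can. A call with a gripper value outside its range is refused whole. The fingers move at their own pace and stop on an object; "grip_force" is the grip in N (left out, the last holds). Time passes only in rows, so rows that do not move let the fingers close. It gives the time, the measured TCP pose, the force and the opening at its end, in the units of the state.
- manip.get_state(): the state, without advancing time (a new reading comes with each control period).
- manip.get_image(name): name is "scene" or "top" or "wrist"; returns the picture (480x640x3 uint8, red, green, blue); there is no depth.
- manip.calibration(name): a dict with "fx", "fy", "cx", "cy" (pixels), "k1" (the pictures are not rectified: a ray, as slopes to the right and down, at radius r is drawn at 1 + k1 r^2 times it, then the intrinsics apply), "R" (3x3) and "t" (3): a world point X has camera coordinates R X + t. Camera axes: x right, y down, z forward; pixel columns grow to the right and rows downward; lengths in m; the calibration is good to about 2 mm. A picture is of the moment at which its call begins: read the wrist's pose just before it. calibration takes no time and is no camera call; for the wrist camera it gives the pose at the moment of the call.
- manip.sign_off(): hands the job in, once; it reports no verdict.
The state is a dict: "clock": time; "qpos": joint angles; "qd": joint speeds; "effort": joint torques, N m; "position": TCP position; "ee_rot": TCP orientation; "contact_force": force on the tool from outside, world axes, zero at the start; "moment": the same for the moment, N m; "width": finger opening in m.
Only numpy, scipy, OpenCV 4.12 (cv2) and the standard library are available. Lean on these libraries where they do the work, as an engineer would, in place of code of your own. Each camera call takes 0.05 s, during which the arm holds its last target.

## Working session

There is one attempt and no reset: what is moved stays moved. The work goes in short steps, Python scripts to look and compute and a tool call to move; the robot and the scene stay as the last step left them, time stands still between calls to the robot, and variables do not carry over. Pictures are saved under pics/ and viewed, and the job is handed in when it is done.

Besides the shell and the picture viewer there is one more tool, called after "Emit:" as a command line: name --argument value ..., lists and objects as JSON in quotes. arm_command: Moves the arm, as the interface text tells. Its arguments: {"type":"object","properties":{"targets":{"type":"array"},"grip_force":{"type":"number"}},"required":["targets"]}

```bash
mkdir -p pics; ls; cat > h.py <<'E'
import numpy as np, cv2
from rig import manip
def save(n,fn):
    im=manip.get_image(n); cv2.imwrite('pics/'+fn,im[:,:,::-1]); return im
def ray(c,u,v):
    xd=np.array([(u-c['cx'])/c['fx'],(v-c['cy'])/c['fy']]); x=xd.copy()
    for _ in range(30): x=xd/(1+c['k1']*(x@x))
    R=np.array(c['R']);t=np.array(c['t'])
    d=R.T@np.array([x[0],x[1],1.]); return -R.T@t, d/np.linalg.norm(d)
def onz(c,u,v,z):
    o,d=ray(c,u,v); return o+d*(z-o[2])/d[2]
def proj(c,X):
    p=np.array(c['R'])@np.array(X)+np.array(c['t']); x=p[:2]/p[2]; x=x*(1+c['k1']*(x@x))
    return np.array([c['fx']*x[0]+c['cx'],c['fy']*x[1]+c['cy']])
def tri(c1,p1,c2,p2):
    o1,d1=ray(c1,*p1);o2,d2=ray(c2,*p2)
    A=np.stack([d1,-d2],1); s=np.linalg.lstsq(A,o2-o1,rcond=None)[0]
    a=o1+d1*s[0]; b=o2+d2*s[1]; return (a+b)/2,np.linalg.norm(a-b)
E
python3 - <<'E'
from h import *
for n in ['scene','top','wrist']:
    save(n,n+'0.png'); c=manip.calibration(n); print(n,{k:np.round(v,3).tolist() for k,v in c.items()})
print(manip.get_state())
E
```

```text
pics
scene {'fx': 491.221, 'fy': 491.221, 'cx': 326.087, 'cy': 235.671, 'k1': -0.04, 'R': [[-0.843, -0.539, 0.009], [-0.417, 0.641, -0.644], [0.341, -0.547, -0.765]], 't': [0.354, 0.417, 0.685]}
top {'fx': 589.916, 'fy': 589.916, 'cx': 313.685, 'cy': 245.173, 'k1': -0.091, 'R': [[-0.061, -0.998, 0.001], [-0.975, 0.059, -0.214], [0.214, -0.014, -0.977]], 't': [-0.156, 0.563, 0.842]}
wrist {'fx': 376.164, 'fy': 376.164, 'cx': 316.879, 'cy': 238.112, 'k1': -0.067, 'R': [[0.327, -0.945, -0.001], [-0.908, -0.315, 0.278], [-0.263, -0.09, -0.961]], 't': [-0.574, -0.037, 0.378]}
{'clock': 0.15, 'qpos': array([-1.35893492e+00,  2.76462837e-01,  1.50582296e+00, -1.93772168e-05,
        1.36066622e+00, -1.20979681e-01]), 'qd': array([-0.00115714, -0.00119297, -0.00254534,  0.00041332,  0.00015418,
        0.00023686]), 'effort': array([ 5.90086474e-04, -4.17146659e+01, -2.46032274e+01, -2.54332863e-04,
        7.68609083e-03,  1.50790237e-05]), 'position': array([ 0.18784282, -0.54330643,  0.40403849]), 'ee_rot': array([-0.11665623, -0.69730849, -0.11761584,  0.69736554]), 'contact_force': array([-0.03458549, -0.02246574,  0.77494649]), 'moment': array([-0.03222837, -0.02221243, -0.01169025]), 'width': 0.0855499556119966}
```

View pics/scene0.png

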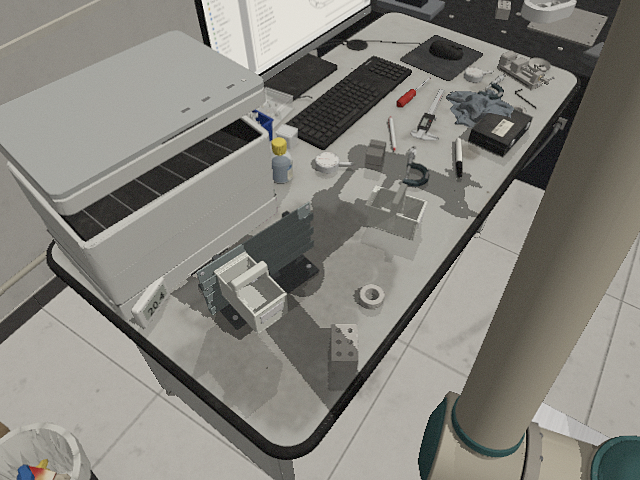

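View pics/top0.png

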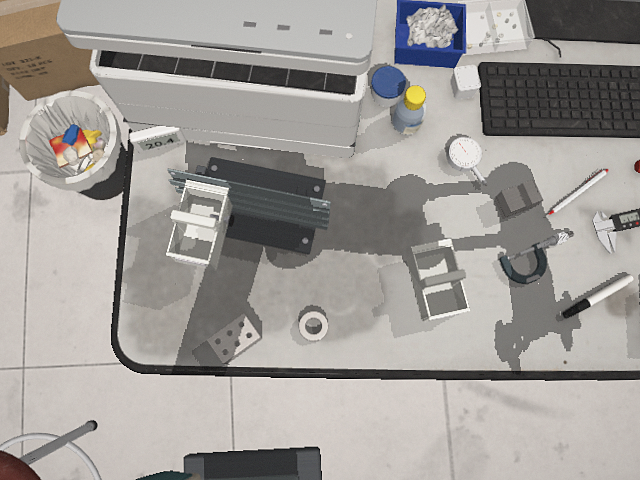

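View pics/wrist0.png

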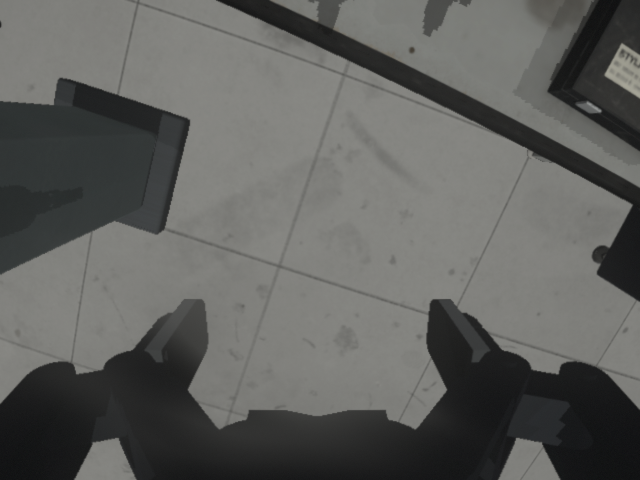

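The top view shows the loose bin at about (440,280), with its handle at (441,277). The hanging bin is at (198,222), the panel's top edge runs from (170,175) to (328,205), the ring is at (313,322) and the block at (230,338). I'll zoom in next.

```bash
python3 - <<'E'
from h import *
im=cv2.imread('pics/top0.png')
a=cv2.resize(im[220:340,380:500],None,fx=5,fy=5,interpolation=cv2.INTER_CUBIC); cv2.imwrite('pics/z1.png',a)
a=cv2.resize(im[150:270,150:350],None,fx=4,fy=4,interpolation=cv2.INTER_CUBIC); cv2.imwrite('pics/z2.png',a)
im=cv2.imread('pics/scene0.png')
a=cv2.resize(im[190:340,180:340],None,fx=4,fy=4,interpolation=cv2.INTER_CUBIC); cv2.imwrite('pics/z3.png',a)
E
```

```text
(no output)
```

View pics/z1.png

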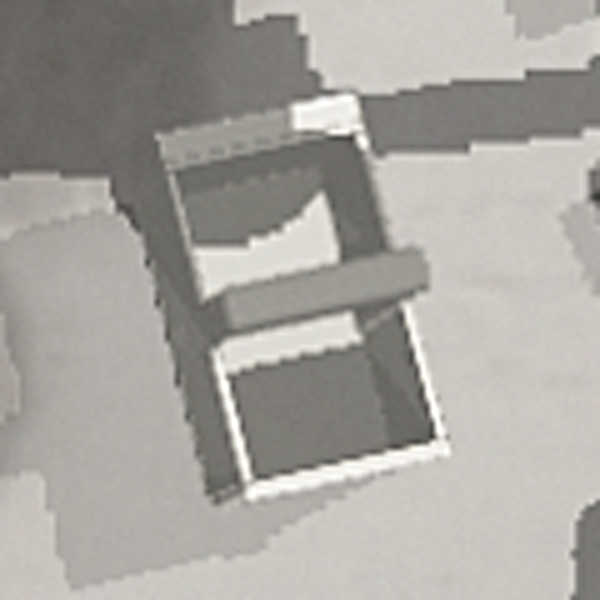

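View pics/z2.png

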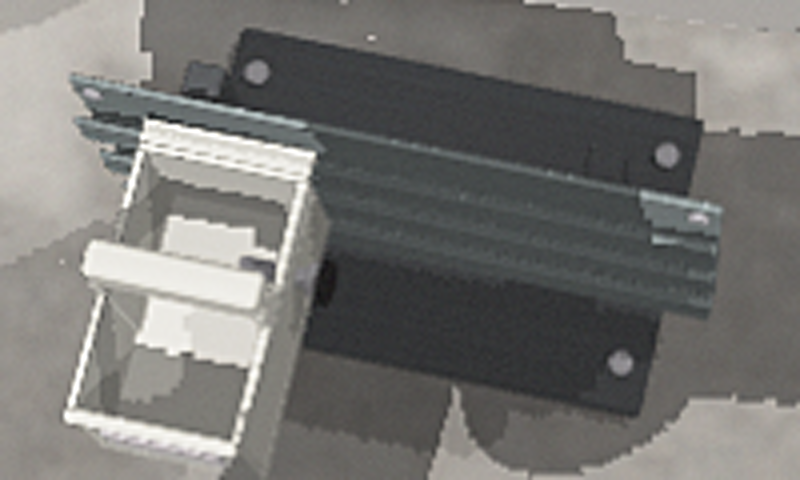

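View pics/z3.png

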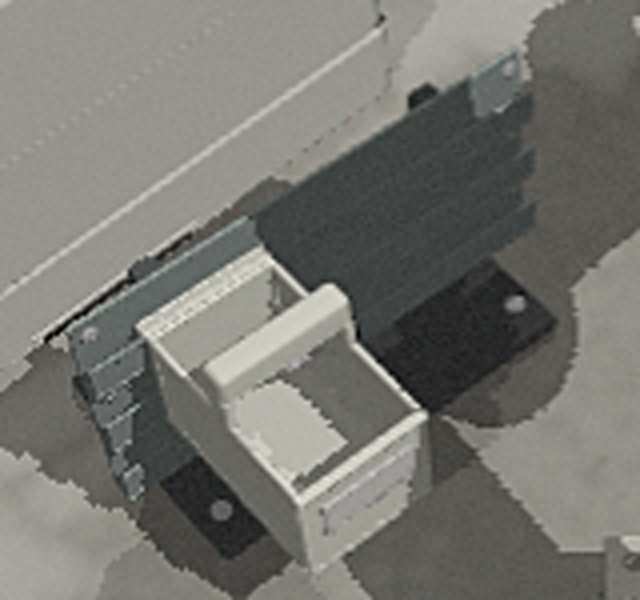

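```bash
python3 - <<'E'
from h import *
T=manip.calibration('top');S=manip.calibration('scene')
z1=lambda x,y:((x+.5)/5-.5+380,(y+.5)/5-.5+220)
z2=lambda x,y:((x+.5)/4-.5+150,(y+.5)/4-.5+150)
z3=lambda x,y:((x+.5)/4-.5+180,(y+.5)/4-.5+190)
P={k:onz(T,*z1(*p),.06) for k,p in dict(fl=(247,500),fr=(448,455),bl=(158,135),br=(356,95)).items()}
for k in P: print(k,P[k].round(4))
f=(P['fl']+P['fr'])/2;b=(P['bl']+P['br'])/2
print('len',np.linalg.norm(b-f),'w',np.linalg.norm(P['fl']-P['fr']),np.linalg.norm(P['bl']-P['br']),'yaw',np.degrees(np.arctan2(*(b-f)[1::-1])),np.degrees([np.arctan2(-(P['fr']-P['fl'])[0]*-1,-(P['fr']-P['fl'])[1]),np.arctan2(-(P['br']-P['bl'])[0]*-1,-(P['br']-P['bl'])[1])]))
u=(b-f)/np.linalg.norm(b-f); print('origin from front',(f+u*.052),'from back', b-u*.061)
for p in [(215,290),(429,250),(228,333),(430,287)]: print('handle',onz(T,*z1(*p),.09).round(4))
for n,a,bb in [('L',(72,75),(70,325)),('R',(720,206),(519,50)),('hLfront',(67,418),(302,498)),('hRfront',(237,452),(424,410)),('lipLb',(148,120),(137,328)),('lipRb',(316,155),(268,250))]:
    X,e=tri(T,z2(*a),S,z3(*bb)); print(n,X.round(4),round(e,4))
print('ring',onz(T,313,322,.018),'block',onz(T,230,338,.04))
E
```

```text
fl [ 0.4286 -0.3552  0.06  ]
fr [ 0.4381 -0.4175  0.06  ]
bl [ 0.5418 -0.339   0.06  ]
br [ 0.5507 -0.4016  0.06  ]
len 0.11400517881184524 w 0.06304691227561417 0.0632817187134927 yaw 8.115262293500717 [8.64750413 8.06584514]
origin from front [ 0.4848524  -0.37903101  0.06      ] from back [ 0.48584751 -0.37888911  0.06      ]
handle [ 0.4882 -0.3458  0.09  ]
handle [ 0.4961 -0.4106  0.09  ]
handle [ 0.4753 -0.3484  0.09  ]
handle [ 0.4851 -0.4096  0.09  ]
L [0.6598 0.0141 0.1463] 0.0009
R [ 0.5965 -0.2149  0.1432] 0.0012
hLfront [0.5381 0.0203 0.1311] 0.002
hRfront [ 0.5229 -0.0394  0.1292] 0.0024
lipLb [ 0.6484 -0.0089  0.126 ] 0.0014
lipRb [ 0.6297 -0.0707  0.1264] 0.0011
ring [ 0.43958109 -0.18166763  0.018     ] block [ 0.42083491 -0.05406457  0.04      ]
```

```bash
cat >> h.py <<'E'
from scipy.spatial.transform import Rotation as Ro
def st():
    s=manip.get_state(); q=s['ee_rot']; R=Ro.from_quat([q[1],q[2],q[3],q[0]]); return s,R
def target(yaw_deg,sign=1):
    y=np.radians(yaw_deg); xt=np.array([0,0,-1.]); yt=sign*np.array([np.cos(y),np.sin(y),0]); return Ro.from_matrix(np.stack([xt,yt,np.cross(xt,yt)],1))
def delta(pos,yaw,sign=1):
    s,R=st(); Rt=target(yaw,sign)
    print('t',s['clock'],'pos',s['position'].round(4),'F',s['contact_force'].round(2),'M',s['moment'].round(2),'w',round(s['width'],4),'q',s['qpos'].round(2))
    print('turn now deg',np.degrees((R.inv()*Rt).as_rotvec()).round(2),'then dp in turned tool',Rt.inv().apply(np.array(pos)-s['position']).round(4), 'tilt',np.round(R.as_matrix()[:,0],3))
E
python3 - <<'E'
from h import *
s,R=st(); print(R.as_matrix().round(3))
delta([.4855,-.379,.236],8.3,1);delta([.4855,-.379,.236],8.3,-1)
E
```

```text
[[-0.     0.327 -0.945]
 [ 0.001 -0.945 -0.327]
 [-1.    -0.001 -0.   ]]
t 0.15 pos [ 0.1878 -0.5433  0.404 ] F [-0.03 -0.02  0.77] M [-0.03 -0.02 -0.01] w 0.0855 q [-1.36  0.28  1.51 -0.    1.36 -0.12]
turn now deg [-7.923e+01 -6.000e-02  6.000e-02] then dp in turned tool [ 0.168   0.3183 -0.1196] tilt [-0.     0.001 -1.   ]
t 0.15 pos [ 0.1878 -0.5433  0.404 ] F [-0.03 -0.02  0.77] M [-0.03 -0.02 -0.01] w 0.0855 q [-1.36  0.28  1.51 -0.    1.36 -0.12]
turn now deg [1.0077e+02 6.0000e-02 6.0000e-02] then dp in turned tool [ 0.168  -0.3183  0.1196] tilt [-0.     0.001 -1.   ]
```

Emit:
arm_command --targets '[{"dp": [0,0,0],"turn": [-7.9,0,0],"grip": 1},{"dp": [0,0,0],"turn": [-7.9,0,0],"grip": 1},{"dp": [0,0,0],"turn": [-7.9,0,0],"grip": 1},{"dp": [0,0,0],"turn": [-7.9,0,0],"grip": 1},{"dp": [0,0,0],"turn": [-7.9,0,0],"grip": 1},{"dp": [0,0,0],"turn": [-7.9,0,0],"grip": 1},{"dp": [0,0,0],"turn": [-7.9,0,0],"grip": 1},{"dp": [0,0,0],"turn": [-7.9,0,0],"grip": 1}]' --grip_force 40

```text
clock: 0.95
position: [0.1878, -0.5434, 0.4043]
ee_rot: [0.466, 0.531, 0.467, -0.531]
contact_force: [-0.2, -0.8, -0.3]
width: 0.0855
```

Emit:
arm_command --targets '[{"dp": [0,0,0],"turn": [-8,0,0],"grip": 1},{"dp": [0,0,0],"turn": [-8,0,0],"grip": 1},{"dp": [0,0.03,-0.012],"turn": [0,0,0],"grip": 1},{"dp": [0,0.03,-0.012],"turn": [0,0,0],"grip": 1},{"dp": [0,0.03,-0.012],"turn": [0,0,0],"grip": 1},{"dp": [0,0.03,-0.012],"turn": [0,0,0],"grip": 1},{"dp": [0,0.03,-0.012],"turn": [0,0,0],"grip": 1},{"dp": [0,0.03,-0.012],"turn": [0,0,0],"grip": 1}]'

```text
clock: 1.75
position: [0.3566, -0.4455, 0.4044]
ee_rot: [0.535, 0.463, 0.535, -0.463]
contact_force: [-0.5, -0.0, -0.3]
width: 0.0851
```

Emit:
arm_command --targets '[{"dp": [0,0.03,-0.012],"turn": [0,0,0],"grip": 1},{"dp": [0,0.03,-0.012],"turn": [0,0,0],"grip": 1},{"dp": [0,0.03,-0.012],"turn": [0,0,0],"grip": 1},{"dp": [0,0.02,-0.006],"turn": [0,0,0],"grip": 1},{"dp": [0,0,0],"turn": [0,0,0],"grip": 1},{"dp": [0,0,0],"turn": [0,0,0],"grip": 1}]'

```text
clock: 2.35
position: [0.4585, -0.3888, 0.4042]
ee_rot: [0.535, 0.462, 0.535, -0.463]
contact_force: [-0.5, -0.7, -0.2]
width: 0.0851
```

```bash
python3 - <<'E'
from h import *
delta([.4855,-.379,.236],8.3,1)
c=manip.calibration('wrist'); save('wrist','w1.png'); print({k:np.round(v,4).tolist() for k,v in c.items()})
import pickle; pickle.dump(c,open('w1.pkl','wb'))
E
```

```text
t 2.35 pos [ 0.4585 -0.3888  0.4042] F [-0.55 -0.66 -0.25] M [ 0.05 -0.02  0.01] w 0.0851 q [-0.82  0.32  1.45 -0.    1.38 -0.96]
turn now deg [ 0.03 -0.02  0.07] then dp in turned tool [ 0.1682  0.0282 -0.0058] tilt [-0.001  0.    -1.   ]
{'fx': 376.1637, 'fy': 376.1637, 'cx': 316.8787, 'cy': 238.1122, 'k1': -0.0665, 'R': [[0.9893, 0.1456, -0.0011], [0.1401, -0.9501, 0.2786], [0.0395, -0.2758, -0.9604]], 't': [-0.396, -0.4692, 0.2526]}
```

View pics/w1.png

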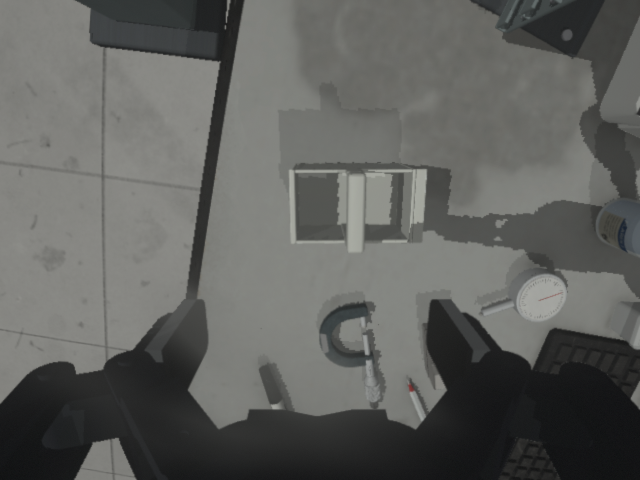

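The wrist view shows the bin square to the gripper. The handle spans columns 348–364 and rows 173–252, and the lip is at about columns 412–426.

```bash
python3 - <<'E'
from h import *
import pickle; c=pickle.load(open('w1.pkl','rb'))
im=cv2.imread('pics/w1.png')[:,:,1].astype(int)
print(im[210,335:380]); print(im[190,335:380],im[240,335:380]); print(im[165:260,356])
P=[onz(c,*p,.09)for p in [(348,173.5),(364,173.5),(348,251.5),(364,251.5)]]
print(np.round(P,4),np.mean(P,0)); d=P[0]-P[2]; print(np.degrees(np.arctan2(-d[0],d[1])))
E
```

```text
[ 85  91 128 145 147 147 148 147 147 147 146 130 127 150 165 168 170 170
 169 169 168 168 166 165 164 164 163 155 138 121 126 141 147 147 147 147
 147 147 147 147 147 146 147 147 147]
[ 86  85  92 129 146 147 148 148 148 148 147 137 128 142 160 168 170 171
 171 170 169 168 167 165 165 164 164 162 148 128 111 134 146 147 147 147
 147 148 147 147 148 147 147 147 147] [124 124 125 128 128 128 129 131 130 123 109 114 136 160 168 169 169 170
 169 168 167 167 167 165 165 163 158 143 122  99  91  91  91  92  91  92
  92  89  91  92  93  93  92  93  93]
[ 83  83  83  82  83  84  88  89 107 132 145 157 167 168 168 168 168 168
 168 168 169 168 168 168 169 168 167 167 167 167 167 167 167 166 167 168
 167 167 166 167 167 168 167 167 168 168 167 167 168 167 167 167 168 168
 167 167 167 167 167 167 167 167 166 167 167 166 167 167 166 167 167 167
 167 167 167 167 167 167 167 167 167 167 167 167 167 165 160 147 136 133
 133 133 133 133 133]
[[ 0.4749 -0.3465  0.09  ]
 [ 0.4867 -0.3448  0.09  ]
 [ 0.4852 -0.407   0.09  ]
 [ 0.4977 -0.4052  0.09  ]] [ 0.48613244 -0.37587747  0.09      ]
9.652651610685018
```

Emit:
arm_command --targets '[{"dp": [0,0.014,-0.003],"turn": [0,0,0],"grip": 1},{"dp": [0,0.014,-0.004],"turn": [0,0,0],"grip": 1},{"dp": [0.03,0,0],"turn": [0,0,0],"grip": 1},{"dp": [0.03,0,0],"turn": [0,0,0],"grip": 1},{"dp": [0.03,0,0],"turn": [0,0,0],"grip": 1},{"dp": [0.02,0,0],"turn": [0,0,0],"grip": 1},{"dp": [0,0,0],"turn": [0,0,0],"grip": 1},{"dp": [0,0,0],"turn": [0,0,0],"grip": 1}]'

```text
clock: 3.2
position: [0.4857, -0.3781, 0.295]
ee_rot: [0.535, 0.463, 0.535, -0.463]
contact_force: [-0.7, -0.7, 0.8]
width: 0.0856
```

```bash
python3 - <<'E'
from h import *
delta([.4855,-.378,.236],8.3,1)
save('wrist','w2.png')
E
```

```text
t 3.2 pos [ 0.4857 -0.3781  0.295 ] F [-0.65 -0.74  0.83] M [ 0.   -0.02 -0.03] w 0.0856 q [-0.77  0.41  1.58  0.    1.15 -0.92]
turn now deg [-0.04  0.01 -0.02] then dp in turned tool [ 0.059  -0.0002 -0.0002] tilt [ 0. -0. -1.]
```

View pics/w2.png

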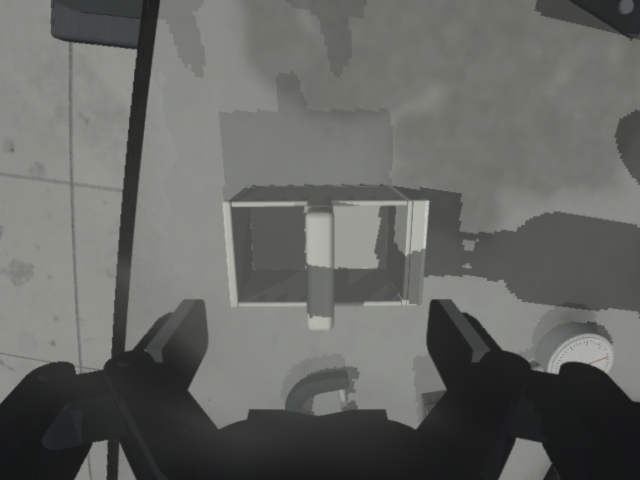

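The handle at columns 307–332 is centred between the fingers, so I'll go down and grip.

Emit:
arm_command --targets '[{"dp": [0.02,0,0],"turn": [0,0,0],"grip": 1},{"dp": [0.02,0,0],"turn": [0,0,0],"grip": 1},{"dp": [0.018,0,0],"turn": [0,0,0],"grip": 1},{"dp": [0,0,0],"turn": [0,0,0],"grip": 1},{"dp": [0,0,0],"turn": [0,0,0],"grip": 0},{"dp": [0,0,0],"turn": [0,0,0],"grip": -0.5},{"dp": [0,0,0],"turn": [0,0,0],"grip": -1},{"dp": [0,0,0],"turn": [0,0,0],"grip": -1}]' --grip_force 40

```text
clock: 4.05
position: [0.4854, -0.3782, 0.2377]
ee_rot: [0.535, 0.463, 0.534, -0.463]
contact_force: [-0.6, 0.4, 0.1]
width: 0.0284
```

Emit:
arm_command --targets '[{"dp": [0,0,0],"turn": [0,0,0],"grip": -1},{"dp": [0,0,0],"turn": [0,0,0],"grip": -1},{"dp": [0,0,0],"turn": [0,0,0],"grip": -1},{"dp": [0,0,0],"turn": [0,0,0],"grip": -1}]'

```text
clock: 4.45
position: [0.4854, -0.3782, 0.2374]
ee_rot: [0.535, 0.463, 0.534, -0.463]
contact_force: [0.1, 0.5, 5.4]
width: 0.0133
```

```bash
python3 - <<'E'
from h import *
delta([.4855,-.378,.236],8.3,1)
save('wrist','w3.png')
E
```

```text
t 4.45 pos [ 0.4854 -0.3782  0.2374] F [0.12 0.54 5.4 ] M [ 0.09 -0.03  0.01] w 0.0133 q [-0.77  0.47  1.65  0.    1.02 -0.92]
turn now deg [-0.03  0.06 -0.05] then dp in turned tool [ 0.0014  0.0001 -0.0001] tilt [ 0.001 -0.001 -1.   ]
```

View pics/w3.png

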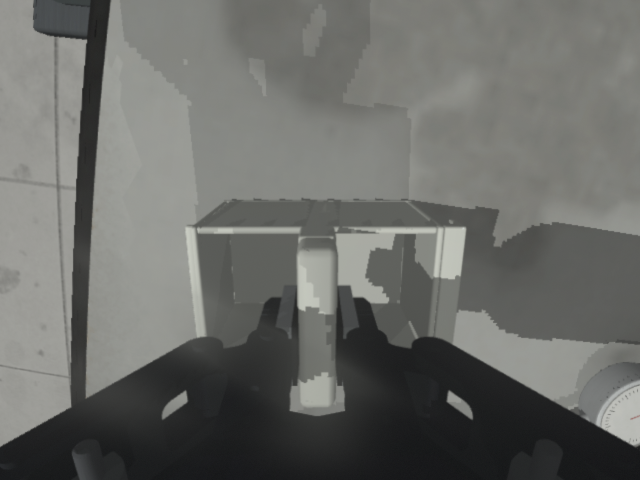

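```bash
python3 - <<'E'
from h import *
T=manip.calibration('top');S=manip.calibration('scene')
im=cv2.imread('pics/top0.png')[:,:,1].astype(float)
z2=lambda x,y:((x+.5)/4-.5+150,(y+.5)/4-.5+150)
z3=lambda x,y:((x+.5)/4-.5+180,(y+.5)/4-.5+190)
for c,p,q in [(T,z2(72,75),z2(720,206)),(S,z3(70,325),z3(519,50))]:
  for z in (.1425,.1445,.1465):
    a=onz(c,*p,z);b=onz(c,*q,z);d=a-b; print(z,a.round(4),b.round(4),np.linalg.norm(d).round(4),np.degrees(np.arctan2(-d[0],d[1])).round(2))
# hung bin rim/lip edges from top
for z in (.127,):
  for p,q in [((148,120),(316,155)),((67,418),(237,452))]:
    a=onz(T,*z2(*p),z);b=onz(T,*z2(*q),z);d=a-b; print(a.round(4),b.round(4),np.linalg.norm(d).round(4),np.degrees(np.arctan2(-d[0],d[1])).round(2))
E
```

```text
0.1425 [0.6607 0.0148 0.1425] [ 0.5973 -0.2147  0.1425] 0.2381 -15.46
0.1445 [0.66   0.0143 0.1445] [ 0.5967 -0.2146  0.1445] 0.2375 -15.46
0.1465 [0.6592 0.0139 0.1465] [ 0.5961 -0.2145  0.1465] 0.237 -15.46
0.1425 [0.6628 0.0125 0.1425] [ 0.5963 -0.2154  0.1425] 0.2375 -16.27
0.1445 [0.6615 0.0134 0.1445] [ 0.5951 -0.2139  0.1445] 0.2368 -16.27
0.1465 [0.6601 0.0143 0.1465] [ 0.594  -0.2123  0.1465] 0.236 -16.27
[ 0.6473 -0.0094  0.127 ] [ 0.63   -0.0705  0.127 ] 0.0635 -15.8
[0.538  0.0209 0.127 ] [ 0.5221 -0.0394  0.127 ] 0.0624 -14.73
```

Emit:
arm_command --targets '[{"dp": [-0.005,0,0],"turn": [0,0,0],"grip": -1},{"dp": [-0.015,0,0],"turn": [0,0,0],"grip": -1},{"dp": [-0.025,0,0],"turn": [0,0,0],"grip": -1},{"dp": [-0.025,0,0],"turn": [0,0,0],"grip": -1},{"dp": [-0.018,0,0],"turn": [0,0,0],"grip": -1},{"dp": [0,0,0],"turn": [0,0,0],"grip": -1},{"dp": [0,0,0],"turn": [0,0,0],"grip": -1},{"dp": [0,0,0],"turn": [0,0,0],"grip": -1}]'

```text
clock: 5.3
position: [0.4846, -0.3776, 0.3229]
ee_rot: [0.533, 0.463, 0.536, -0.463]
contact_force: [-0.2, 0.1, -2.7]
width: 0.0132
```

```bash
python3 - <<'E'
from h import *
p0=np.array([.628,-.1004]); yaw=-15.4; y=np.radians(yaw); ex=np.array([np.cos(y),np.sin(y)]); ey=np.array([-ex[1],ex[0]])
xy=p0-ex*.090-ey*.056; print(xy)
delta([*xy,.0885+.2374],yaw,1)
save('top','t1.png')
E
```

```text
[ 0.52636027 -0.13048929]
t 5.3 pos [ 0.4846 -0.3776  0.3229] F [-0.15  0.11 -2.7 ] M [ 0.01 -0.    0.03] w 0.0132 q [-0.78  0.39  1.54 -0.    1.21 -0.92]
turn now deg [23.67 -0.13  0.16] then dp in turned tool [-0.003  -0.0254 -0.2493] tilt [-0.003  0.002 -1.   ]
```

View pics/t1.png

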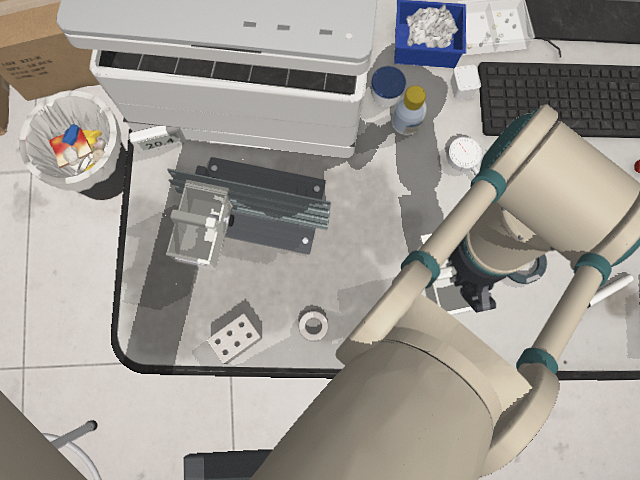

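Emit:
arm_command --targets '[{"dp": [-0.003,0,0],"turn": [0,0,0],"grip": -1},{"dp": [0,-0.01,0],"turn": [8,0,0],"grip": -1},{"dp": [0,-0.01,0],"turn": [8,0,0],"grip": -1},{"dp": [0,-0.005,0],"turn": [7.9,0,0],"grip": -1},{"dp": [0,0,0],"turn": [0,0,0],"grip": -1},{"dp": [0,0,-0.02],"turn": [0,0,0],"grip": -1},{"dp": [0,0,-0.03],"turn": [0,0,0],"grip": -1},{"dp": [0,0,-0.03],"turn": [0,0,0],"grip": -1}]'

```text
clock: 6.15
position: [0.4823, -0.3003, 0.3274]
ee_rot: [0.428, 0.563, 0.428, -0.563]
contact_force: [1.5, 0.3, -2.3]
width: 0.0127
```

Emit:
arm_command --targets '[{"dp": [0,0,-0.03],"turn": [0,0,0],"grip": -1},{"dp": [0,0,-0.03],"turn": [0,0,0],"grip": -1},{"dp": [0,0,-0.03],"turn": [0,0,0],"grip": -1},{"dp": [0,0,-0.03],"turn": [0,0,0],"grip": -1},{"dp": [0,0,-0.02],"turn": [0,0,0],"grip": -1},{"dp": [0,0,0],"turn": [0,0,0],"grip": -1},{"dp": [0,0,0],"turn": [0,0,0],"grip": -1},{"dp": [0,0,0],"turn": [0,0,0],"grip": -1}]'

```text
clock: 6.95
position: [0.5196, -0.1672, 0.3277]
ee_rot: [-0.428, -0.563, -0.427, 0.563]
contact_force: [-0.0, 0.7, -1.7]
width: 0.0135
```

```bash
cat >> h.py <<'E'
def panel():
    p0=np.array([.628,-.1004]); y=np.radians(-15.6); ex=np.array([np.cos(y),np.sin(y)]); ey=np.array([-ex[1],ex[0]])
    return p0,ex,ey
def rep():
    p0,ex,ey=panel(); s,R=st(); d=s['position'][:2]-p0; F=s['contact_force']
    print('t',round(s['clock'],2),'panel x,y mm',round(1e3*d@ex,2),round(1e3*d@ey,2),'z0',round(1e3*(s['position'][2]-.2374),2),'F panel',round(F[:2]@ex,2),round(F[:2]@ey,2),round(F[2],2),'M',s['moment'].round(2),'w',round(s['width'],4))
    delta([*(p0+ex*-.065+ey*-.056),.2374+.0885],-15.6)
E
python3 - <<'E'
from h import *
rep(); save('top','t2.png'); save('scene','s2.png'); rep()
im=cv2.imread('pics/top'[:5]+'t2.png'); cv2.imwrite('pics/t2z.png',cv2.resize(im[140:290,140:360],None,fx=3.6,fy=3.6,interpolation=cv2.INTER_CUBIC))
im=cv2.imread('pics/s2.png'); cv2.imwrite('pics/s2z.png',cv2.resize(im[180:340,180:380],None,fx=3.7,fy=3.7,interpolation=cv2.INTER_CUBIC))
E
```

```text
t 6.95 panel x,y mm -86.47 -93.49 z0 90.28 F panel -0.22 0.71 -1.68 M [-0.01  0.05 -0.03] w 0.0135
t 6.95 pos [ 0.5196 -0.1672  0.3277] F [-0.02  0.75 -1.68] M [-0.01  0.05 -0.03] w 0.0135 q [-0.44  0.29  1.69 -0.    1.16 -0.17]
turn now deg [ 0.02  0.03 -0.  ] then dp in turned tool [ 0.0018  0.0215 -0.0375] tilt [-0.    -0.001 -1.   ]
t 7.05 panel x,y mm -86.45 -93.96 z0 90.26 F panel -0.13 0.01 -1.59 M [ 0.02 -0.05 -0.05] w 0.0134
t 7.05 pos [ 0.5195 -0.1677  0.3277] F [-0.13  0.05 -1.59] M [ 0.02 -0.05 -0.05] w 0.0134 q [-0.44  0.29  1.69 -0.    1.16 -0.17]
turn now deg [-0.06  0.02 -0.  ] then dp in turned tool [ 0.0018  0.0214 -0.038 ] tilt [-0. -0. -1.]
```

View pics/t2z.png

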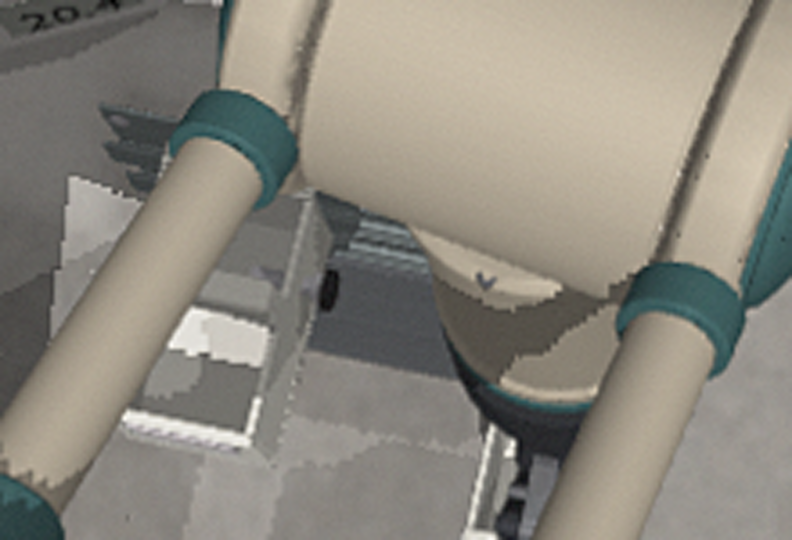

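View pics/s2z.png

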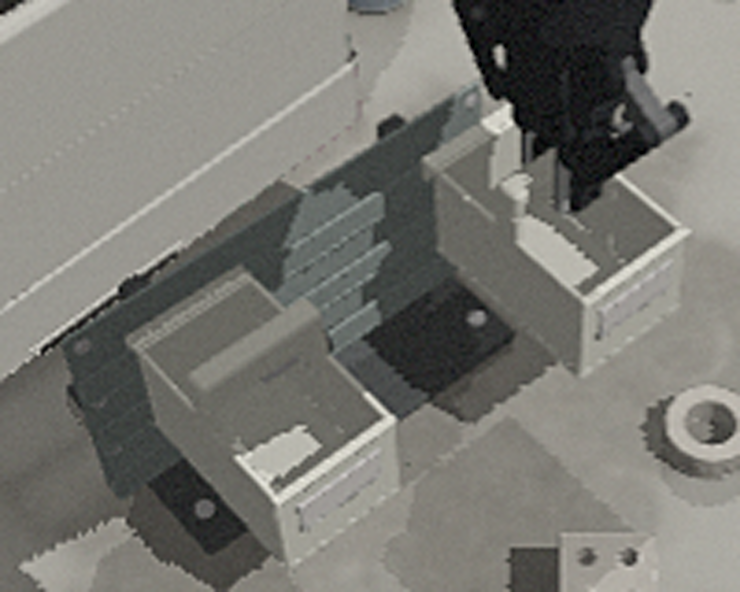

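Emit:
arm_command --targets '[{"dp": [0.002,0,-0.01],"turn": [0,0,0],"grip": -1},{"dp": [0,0,-0.014],"turn": [0,0,0],"grip": -1},{"dp": [0,0,-0.014],"turn": [0,0,0],"grip": -1},{"dp": [0,0.005,0],"turn": [0,0,0],"grip": -1},{"dp": [0,0.006,0],"turn": [0,0,0],"grip": -1},{"dp": [0,0.004,0],"turn": [0,0,0],"grip": -1},{"dp": [0,0,0],"turn": [0,0,0],"grip": -1},{"dp": [0,0,0],"turn": [0,0,0],"grip": -1}]'

```text
clock: 7.85
position: [0.5443, -0.1348, 0.3255]
ee_rot: [-0.427, -0.563, -0.427, 0.564]
contact_force: [0.8, -0.4, -1.6]
width: 0.0134
```

```bash
python3 - <<'E'
from h import *
rep(); save('scene','s3.png'); 
im=cv2.imread('pics/s3.png'); cv2.imwrite('pics/s3z.png',cv2.resize(im[170:320,190:380],None,fx=4,fy=4,interpolation=cv2.INTER_CUBIC))
E
```

```text
t 7.85 panel x,y mm -71.36 -55.6 z0 88.15 F panel 0.85 -0.13 -1.64 M [-0.04  0.04 -0.05] w 0.0134
t 7.85 pos [ 0.5443 -0.1348  0.3255] F [ 0.79 -0.36 -1.64] M [-0.04  0.04 -0.05] w 0.0134 q [-0.37  0.31  1.66 -0.    1.17 -0.09]
turn now deg [-0.05  0.01  0.02] then dp in turned tool [-0.0004  0.0064  0.0004] tilt [-0. -0. -1.]
```

View pics/s3z.png

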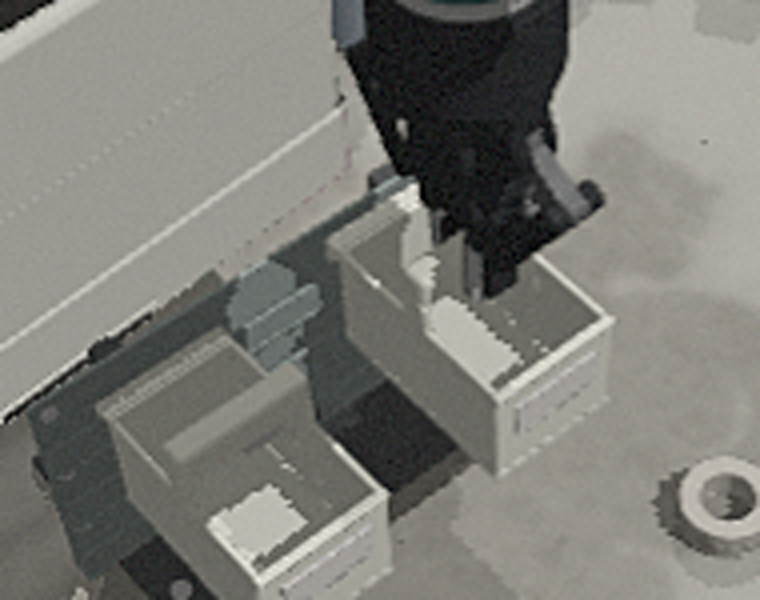

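The bin is level with the panel and to the right of the hanging bin. Its lip is near the top of the sheet, at about (340,240) in the zoom. Next I'll feel for the sheet.

Emit:
arm_command --targets '[{"dp": [0,0.002,0],"turn": [0,0,0],"grip": -1},{"dp": [0,0.002,0],"turn": [0,0,0],"grip": -1},{"dp": [0,0,0],"turn": [0,0,0],"grip": -1},{"dp": [0,0,0],"turn": [0,0,0],"grip": -1}]'

```text
clock: 8.3
position: [0.5481, -0.1355, 0.3257]
ee_rot: [-0.427, -0.563, -0.427, 0.563]
contact_force: [0.5, -0.0, -1.8]
width: 0.0137
```

```bash
python3 -c "
from h import *
rep()"
```

```text
t 8.3 panel x,y mm -67.5 -55.3 z0 88.3 F panel 0.46 0.1 -1.79 M [-0.07 -0.02 -0.05] w 0.0137
t 8.3 pos [ 0.5481 -0.1355  0.3257] F [ 0.47 -0.03 -1.79] M [-0.07 -0.02 -0.05] w 0.0137 q [-0.37  0.32  1.65 -0.    1.17 -0.09]
turn now deg [-0.03  0.    0.  ] then dp in turned tool [-0.0002  0.0025  0.0007] tilt [-0. -0. -1.]
```

Emit:
arm_command --targets '[{"dp": [0,0.001,0],"turn": [0,0,0],"grip": -1},{"dp": [0,0,0],"turn": [0,0,0],"grip": -1},{"dp": [0,0,0],"turn": [0,0,0],"grip": -1}]'

```text
clock: 8.6
position: [0.5491, -0.1357, 0.3257]
ee_rot: [-0.427, -0.563, -0.427, 0.563]
contact_force: [-0.3, 0.0, -2.6]
width: 0.0136
```

```bash
python3 -c "
from h import *
rep()"
```

```text
t 8.6 panel x,y mm -66.52 -55.23 z0 88.3 F panel -0.24 -0.06 -2.59 M [ 0.01 -0.01 -0.04] w 0.0136
t 8.6 pos [ 0.5491 -0.1357  0.3257] F [-0.25  0.01 -2.59] M [ 0.01 -0.01 -0.04] w 0.0136 q [-0.37  0.32  1.65 -0.    1.17 -0.09]
turn now deg [-0.03  0.   -0.  ] then dp in turned tool [-0.0002  0.0015  0.0008] tilt [ 0. -0. -1.]
```

Emit:
arm_command --targets '[{"dp": [0,0.001,0],"turn": [0,0,0],"grip": -1},{"dp": [0,0,0],"turn": [0,0,0],"grip": -1},{"dp": [0,0,0],"turn": [0,0,0],"grip": -1}]'

```text
clock: 8.9
position: [0.5501, -0.136, 0.3257]
ee_rot: [-0.427, -0.563, -0.427, 0.563]
contact_force: [0.7, 0.8, -2.0]
width: 0.0136
```

```bash
python3 -c "
from h import *
rep()"
```

```text
t 8.9 panel x,y mm -65.48 -55.28 z0 88.29 F panel 0.48 0.92 -2.03 M [ 0.    0.03 -0.06] w 0.0136
t 8.9 pos [ 0.5501 -0.136   0.3257] F [ 0.71  0.75 -2.03] M [ 0.    0.03 -0.06] w 0.0136 q [-0.37  0.32  1.65 -0.    1.17 -0.09]
turn now deg [-0.03  0.   -0.  ] then dp in turned tool [-0.0002  0.0005  0.0007] tilt [ 0. -0. -1.]
```

Emit:
arm_command --targets '[{"dp": [0,0.001,0],"turn": [0,0,0],"grip": -1},{"dp": [0,0,0],"turn": [0,0,0],"grip": -1},{"dp": [0,0,0],"turn": [0,0,0],"grip": -1}]'

```text
clock: 9.2
position: [0.551, -0.1363, 0.3257]
ee_rot: [-0.427, -0.563, -0.427, 0.563]
contact_force: [0.3, 0.3, -3.2]
width: 0.0134
```

Emit:
arm_command --targets '[{"dp": [0,0.001,0],"turn": [0,0,0],"grip": -1},{"dp": [0,0,0],"turn": [0,0,0],"grip": -1},{"dp": [0,0,0],"turn": [0,0,0],"grip": -1}]'

```text
clock: 9.5
position: [0.5517, -0.1365, 0.3256]
ee_rot: [-0.427, -0.563, -0.428, 0.564]
contact_force: [-1.5, -0.3, -1.6]
width: 0.0133
```

```bash
python3 -c "
from h import *
rep()"
```

```text
t 9.5 panel x,y mm -63.77 -55.26 z0 88.18 F panel -1.34 -0.72 -1.62 M [ 0.02  0.21 -0.  ] w 0.0133
t 9.5 pos [ 0.5517 -0.1365  0.3256] F [-1.49 -0.33 -1.62] M [ 0.02  0.21 -0.  ] w 0.0133 q [-0.36  0.32  1.64 -0.    1.18 -0.09]
turn now deg [-0.03  0.    0.05] then dp in turned tool [-0.0003 -0.0012  0.0007] tilt [-0.001  0.    -1.   ]
```

Emit:
arm_command --targets '[{"dp": [0,0.0006,0],"turn": [0,0,0],"grip": -1},{"dp": [0,0,0],"turn": [0,0,0],"grip": -1},{"dp": [0,0,0],"turn": [0,0,0],"grip": -1}]'

```text
clock: 9.8
position: [0.552, -0.1366, 0.3255]
ee_rot: [-0.427, -0.563, -0.428, 0.564]
contact_force: [-3.7, 0.7, 0.6]
width: 0.0134
```

```bash
python3 -c "
from h import *
rep()"
```

```text
t 9.8 panel x,y mm -63.48 -55.26 z0 88.13 F panel -3.75 -0.29 0.55 M [0.19 0.61 0.01] w 0.0134
t 9.8 pos [ 0.552  -0.1366  0.3255] F [-3.69  0.73  0.55] M [0.19 0.61 0.01] w 0.0134 q [-0.36  0.32  1.64 -0.    1.18 -0.09]
turn now deg [-0.03  0.    0.11] then dp in turned tool [-0.0004 -0.0015  0.0007] tilt [-0.002  0.    -1.   ]
```

Emit:
arm_command --targets '[{"dp": [0,-0.0014,0],"turn": [0,0,0],"grip": -1},{"dp": [0,-0.0014,0],"turn": [0,0,0],"grip": -1},{"dp": [0,0,0],"turn": [0,0,0],"grip": -1},{"dp": [0.003,0,0],"turn": [0,0,0],"grip": -1},{"dp": [0.003,0,0],"turn": [0,0,0],"grip": -1},{"dp": [0.001,0,0],"turn": [0,0,0],"grip": -1},{"dp": [0,0,0],"turn": [0,0,0],"grip": -1},{"dp": [0,0,0],"turn": [0,0,0],"grip": -1}]'

```text
clock: 10.6
position: [0.5499, -0.136, 0.3186]
ee_rot: [-0.427, -0.563, -0.427, 0.563]
contact_force: [0.4, 1.1, -1.5]
width: 0.0133
```

```bash
python3 -c "
from h import *
rep()"
```

```text
t 10.6 panel x,y mm -65.65 -55.28 z0 81.23 F panel 0.09 1.21 -1.49 M [0.04 0.01 0.02] w 0.0133
t 10.6 pos [ 0.5499 -0.136   0.3186] F [ 0.41  1.14 -1.49] M [0.04 0.01 0.02] w 0.0133 q [-0.37  0.32  1.66 -0.    1.16 -0.09]
turn now deg [-0.03  0.01 -0.  ] then dp in turned tool [-0.0073  0.0007  0.0007] tilt [-0. -0. -1.]
```

Emit:
arm_command --targets '[{"dp": [0.001,0,0],"turn": [0,0,0],"grip": -1},{"dp": [0.001,0,0],"turn": [0,0,0],"grip": -1},{"dp": [0,0,0],"turn": [0,0,0],"grip": -1}]'

```text
clock: 10.9
position: [0.5498, -0.136, 0.3166]
ee_rot: [-0.427, -0.563, -0.427, 0.563]
contact_force: [0.5, 1.2, -1.4]
width: 0.0132
```

Emit:
arm_command --targets '[{"dp": [0.001,0,0],"turn": [0,0,0],"grip": -1},{"dp": [0,0,0],"turn": [0,0,0],"grip": -1},{"dp": [0,0,0],"turn": [0,0,0],"grip": -1}]'

```text
clock: 11.2
position: [0.5498, -0.136, 0.3157]
ee_rot: [-0.427, -0.563, -0.427, 0.563]
contact_force: [-0.2, 0.2, -1.5]
width: 0.0133
```

```bash
python3 -c "
from h import *
rep()"
```

```text
t 11.2 panel x,y mm -65.72 -55.27 z0 78.28 F panel -0.27 0.09 -1.49 M [-0.02  0.05  0.06] w 0.0133
t 11.2 pos [ 0.5498 -0.136   0.3157] F [-0.24  0.16 -1.49] M [-0.02  0.05  0.06] w 0.0133 q [-0.37  0.33  1.66 -0.    1.15 -0.09]
turn now deg [-0.03  0.   -0.  ] then dp in turned tool [-0.0102  0.0007  0.0007] tilt [ 0. -0. -1.]
```

Emit:
arm_command --targets '[{"dp": [0.001,0,0],"turn": [0,0,0],"grip": -1},{"dp": [0,0,0],"turn": [0,0,0],"grip": -1},{"dp": [0,0,0],"turn": [0,0,0],"grip": -1}]'

```text
clock: 11.5
position: [0.5498, -0.136, 0.3146]
ee_rot: [-0.427, -0.563, -0.427, 0.563]
contact_force: [0.1, 0.5, -1.6]
width: 0.0133
```

Emit:
arm_command --targets '[{"dp": [0.001,0,0],"turn": [0,0,0],"grip": -1},{"dp": [0,0,0],"turn": [0,0,0],"grip": -1},{"dp": [0,0,0],"turn": [0,0,0],"grip": -1}]'

```text
clock: 11.8
position: [0.5498, -0.136, 0.3137]
ee_rot: [-0.427, -0.563, -0.427, 0.563]
contact_force: [-0.2, 0.1, -1.6]
width: 0.0133
```

Emit:
arm_command --targets '[{"dp": [0.001,0,0],"turn": [0,0,0],"grip": -1},{"dp": [0,0,0],"turn": [0,0,0],"grip": -1},{"dp": [0,0,0],"turn": [0,0,0],"grip": -1}]'

```text
clock: 12.1
position: [0.5498, -0.136, 0.3127]
ee_rot: [-0.427, -0.563, -0.427, 0.563]
contact_force: [0.2, 0.3, -2.1]
width: 0.0128
```

```bash
python3 -c "
from h import *
rep()"
```

```text
t 12.1 panel x,y mm -65.74 -55.28 z0 75.26 F panel 0.09 0.35 -2.06 M [ 0.02  0.04 -0.01] w 0.0128
t 12.1 pos [ 0.5498 -0.136   0.3127] F [ 0.18  0.32 -2.06] M [ 0.02  0.04 -0.01] w 0.0128 q [-0.37  0.33  1.67 -0.    1.15 -0.09]
turn now deg [-0.03  0.01  0.  ] then dp in turned tool [-0.0132  0.0007  0.0007] tilt [-0. -0. -1.]
```

Emit:
arm_command --targets '[{"dp": [0.001,0,0],"turn": [0,0,0],"grip": -1},{"dp": [0.001,0,0],"turn": [0,0,0],"grip": -1},{"dp": [0,0,0],"turn": [0,0,0],"grip": -1}]'

```text
clock: 12.4
position: [0.5498, -0.1359, 0.3105]
ee_rot: [-0.427, -0.563, -0.427, 0.563]
contact_force: [-0.1, -0.4, -1.7]
width: 0.0135
```

Emit:
arm_command --targets '[{"dp": [0.001,0,0],"turn": [0,0,0],"grip": -1},{"dp": [0.001,0,0],"turn": [0,0,0],"grip": -1},{"dp": [0,0,0],"turn": [0,0,0],"grip": -1}]'

```text
clock: 12.7
position: [0.5498, -0.1359, 0.3085]
ee_rot: [-0.427, -0.563, -0.427, 0.563]
contact_force: [0.1, -0.2, -1.2]
width: 0.0133
```

```bash
python3 -c "
from h import *
rep(); save('scene','s4.png'); 
im=cv2.imread('pics/s4.png'); cv2.imwrite('pics/s4z.png',cv2.resize(im[190:290,200:330],None,fx=6,fy=6,interpolation=cv2.INTER_CUBIC))"
```

```text
t 12.7 panel x,y mm -65.8 -55.28 z0 71.13 F panel 0.15 -0.22 -1.25 M [ 0.03  0.04 -0.02] w 0.0133
t 12.7 pos [ 0.5498 -0.1359  0.3085] F [ 0.08 -0.25 -1.25] M [ 0.03  0.04 -0.02] w 0.0133 q [-0.37  0.33  1.67 -0.    1.14 -0.09]
turn now deg [-0.03  0.    0.02] then dp in turned tool [-0.0174  0.0008  0.0007] tilt [-0.  0. -1.]
```

View pics/s4z.png

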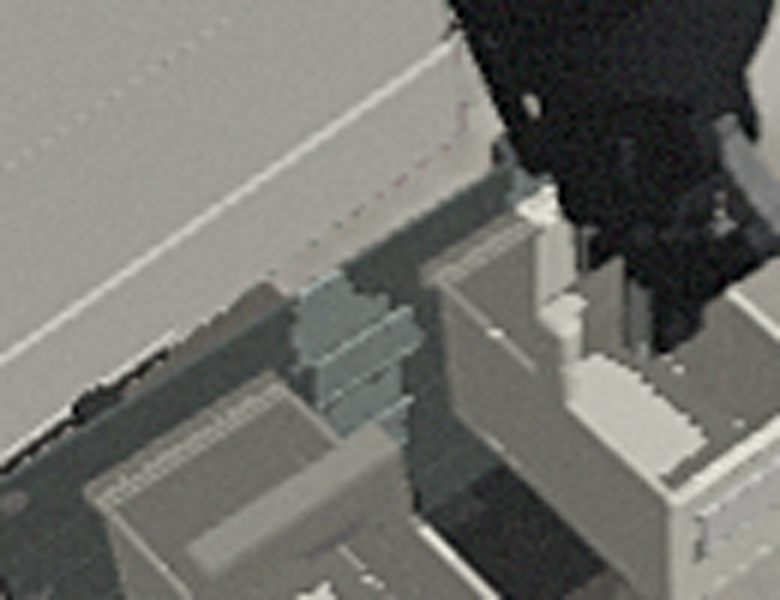

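The lip lies between the rail and the sheet and nearly lines up with the hanging bin's lip. I'll keep lowering it.

Emit:
arm_command --targets '[{"dp": [0.001,0,0],"turn": [0,0,0],"grip": -1},{"dp": [0.001,0,0],"turn": [0,0,0],"grip": -1},{"dp": [0,0,0],"turn": [0,0,0],"grip": -1}]'

```text
clock: 13.05
position: [0.5498, -0.136, 0.307]
ee_rot: [0.427, 0.563, 0.427, -0.563]
contact_force: [-0.7, 0.6, 0.1]
width: 0.0131
```

Emit:
arm_command --targets '[{"dp": [0.001,0,0],"turn": [0,0,0],"grip": -1},{"dp": [0,0,0],"turn": [0,0,0],"grip": -1},{"dp": [0,0,0],"turn": [0,0,0],"grip": -1}]'

```text
clock: 13.35
position: [0.5497, -0.1359, 0.3067]
ee_rot: [0.428, 0.563, 0.427, -0.563]
contact_force: [-3.5, 1.1, 5.1]
width: 0.0134
```

```bash
python3 -c "
from h import *
rep()"
```

```text
t 13.35 panel x,y mm -65.83 -55.26 z0 69.28 F panel -3.69 0.09 5.06 M [0.08 0.09 0.02] w 0.0134
t 13.35 pos [ 0.5497 -0.1359  0.3067] F [-3.53  1.08  5.06] M [0.08 0.09 0.02] w 0.0134 q [-0.37  0.33  1.68 -0.    1.13 -0.09]
turn now deg [-0.03  0.01 -0.05] then dp in turned tool [-0.0192  0.0008  0.0007] tilt [ 0.001 -0.    -1.   ]
```

Emit:
arm_command --targets '[{"dp": [-0.0006,0,0],"turn": [0,0,0],"grip": -1},{"dp": [0,0,0],"turn": [0,0,0],"grip": -1},{"dp": [0,0,0],"turn": [0,0,0],"grip": -1}]'

```text
clock: 13.65
position: [0.5498, -0.136, 0.3068]
ee_rot: [0.428, 0.563, 0.427, -0.563]
contact_force: [-2.5, 1.3, 5.5]
width: 0.0134
```

```bash
python3 -c "
from h import *
rep(); save('scene','s5.png'); 
im=cv2.imread('pics/s5.png'); cv2.imwrite('pics/s5z.png',cv2.resize(im[190:290,200:330],None,fx=6,fy=6,interpolation=cv2.INTER_CUBIC)); rep()"
```

```text
t 13.65 panel x,y mm -65.73 -55.27 z0 69.35 F panel -2.72 0.63 5.54 M [ 0.01  0.08 -0.03] w 0.0134
t 13.65 pos [ 0.5498 -0.136   0.3068] F [-2.45  1.34  5.54] M [ 0.01  0.08 -0.03] w 0.0134 q [-0.37  0.33  1.68 -0.    1.13 -0.09]
turn now deg [-0.03  0.01 -0.03] then dp in turned tool [-0.0191  0.0007  0.0007] tilt [ 0. -0. -1.]
t 13.7 panel x,y mm -65.73 -55.32 z0 69.32 F panel -1.94 -0.65 5.35 M [0.05 0.07 0.04] w 0.0137
t 13.7 pos [ 0.5498 -0.136   0.3067] F [-2.05 -0.1   5.35] M [0.05 0.07 0.04] w 0.0137 q [-0.37  0.33  1.68 -0.    1.13 -0.09]
turn now deg [-0.03  0.01 -0.02] then dp in turned tool [-0.0192  0.0007  0.0007] tilt [ 0. -0. -1.]
```

View pics/s5z.png

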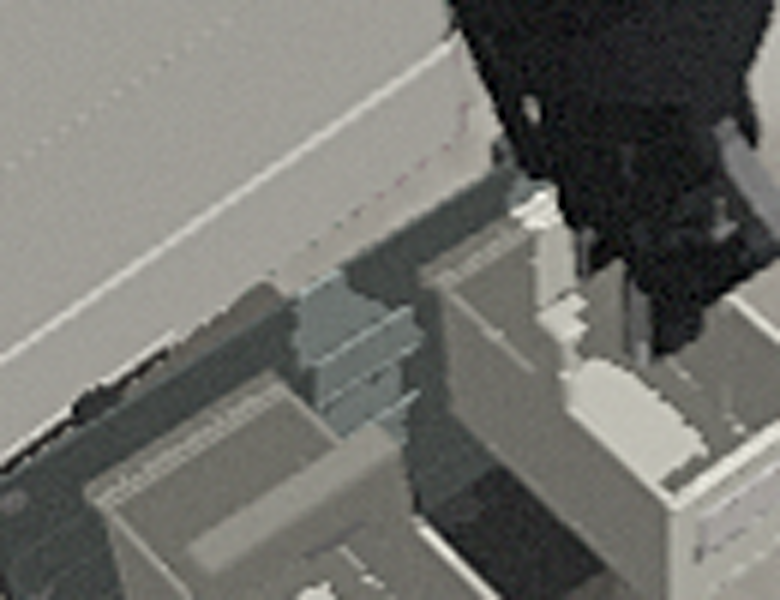

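The lip is seated and carries load, with Fz about 7 N up relative to free hanging. Now I'll slide it along the rail.

Emit:
arm_command --targets '[{"dp": [-0.0004,0,0],"turn": [0,0,0],"grip": -1},{"dp": [0,0,-0.002],"turn": [0,0,0],"grip": -1},{"dp": [0,0,-0.002],"turn": [0,0,0],"grip": -1},{"dp": [0,0,-0.002],"turn": [0,0,0],"grip": -1},{"dp": [0,0,0],"turn": [0,0,0],"grip": -1}]'

```text
clock: 14.2
position: [0.552, -0.1301, 0.3068]
ee_rot: [0.428, 0.564, 0.427, -0.563]
contact_force: [0.2, -2.0, 2.5]
width: 0.0133
```

```bash
python3 -c "
from h import *
rep()"
```

```text
t 14.2 panel x,y mm -65.24 -49.1 z0 69.38 F panel 0.77 -1.9 2.48 M [-0.35 -0.28 -0.14] w 0.0133
t 14.2 pos [ 0.552  -0.1301  0.3068] F [ 0.24 -2.04  2.48] M [-0.35 -0.28 -0.14] w 0.0133 q [-0.35  0.33  1.67 -0.    1.13 -0.08]
turn now deg [-0.02  0.01 -0.09] then dp in turned tool [-0.0191  0.0002  0.0069] tilt [ 0.001 -0.001 -1.   ]
```

Emit:
arm_command --targets '[{"dp": [0,0,-0.002],"turn": [0,0,0],"grip": -1},{"dp": [0,0,-0.002],"turn": [0,0,0],"grip": -1},{"dp": [0,0,-0.002],"turn": [0,0,0],"grip": -1},{"dp": [0,0,0],"turn": [0,0,0],"grip": -1}]'

```text
clock: 14.6
position: [0.5532, -0.1241, 0.3068]
ee_rot: [0.427, 0.563, 0.427, -0.563]
contact_force: [0.8, -0.9, 3.5]
width: 0.0136
```

```bash
python3 -c "
from h import *
rep()"
```

```text
t 14.6 panel x,y mm -65.63 -42.95 z0 69.4 F panel 1.01 -0.68 3.45 M [-0.35 -0.29 -0.09] w 0.0136
t 14.6 pos [ 0.5532 -0.1241  0.3068] F [ 0.79 -0.92  3.45] M [-0.35 -0.29 -0.09] w 0.0136 q [-0.34  0.34  1.67  0.    1.13 -0.07]
turn now deg [-0.02 -0.01 -0.03] then dp in turned tool [-0.0191  0.0006  0.013 ] tilt [ 0.  0. -1.]
```

Emit:
arm_command --targets '[{"dp": [0,0,-0.002],"turn": [0,0,0],"grip": -1},{"dp": [0,0,-0.002],"turn": [0,0,0],"grip": -1},{"dp": [0,0,-0.002],"turn": [0,0,0],"grip": -1},{"dp": [0,0,0],"turn": [0,0,0],"grip": -1}]'

```text
clock: 15.0
position: [0.5547, -0.1183, 0.3068]
ee_rot: [0.427, 0.563, 0.427, -0.563]
contact_force: [-0.4, -2.0, 3.9]
width: 0.0131
```

Emit:
arm_command --targets '[{"dp": [0,0,-0.001],"turn": [0,0,0],"grip": -1},{"dp": [0,0,-0.001],"turn": [0,0,0],"grip": -1},{"dp": [0,0,0],"turn": [0,0,0],"grip": -1}]'

```text
clock: 15.3
position: [0.5552, -0.1166, 0.3067]
ee_rot: [-0.427, -0.563, -0.427, 0.563]
contact_force: [-0.6, -2.6, 4.4]
width: 0.0136
```

```bash
python3 -c "
from h import *
rep(); save('top','t6.png'); save('scene','s6.png'); 
im=cv2.imread('pics/s6.png'); cv2.imwrite('pics/s6z.png',cv2.resize(im[200:300,190:320],None,fx=6,fy=6,interpolation=cv2.INTER_CUBIC))
im=cv2.imread('pics/t6.png'); cv2.imwrite('pics/t6z.png',cv2.resize(im[150:270,160:300],None,fx=5,fy=5,interpolation=cv2.INTER_CUBIC))"
```

```text
t 15.3 panel x,y mm -65.72 -35.19 z0 69.33 F panel 0.15 -2.64 4.38 M [-0.44 -0.22 -0.11] w 0.0136
t 15.3 pos [ 0.5552 -0.1166  0.3067] F [-0.57 -2.58  4.38] M [-0.44 -0.22 -0.11] w 0.0136 q [-0.33  0.34  1.67 -0.    1.13 -0.06]
turn now deg [-0.03  0.   -0.  ] then dp in turned tool [-0.0192  0.0007  0.0208] tilt [ 0. -0. -1.]
```

View pics/s6z.png

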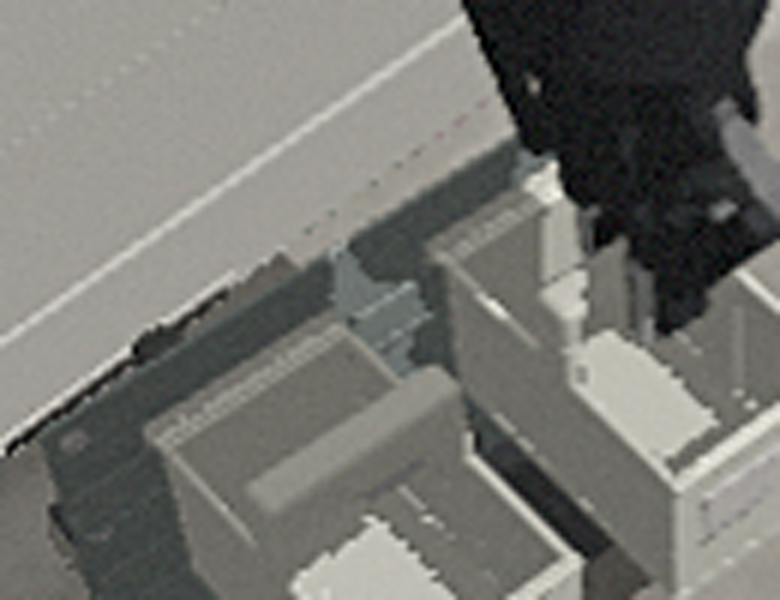

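View pics/t6z.png

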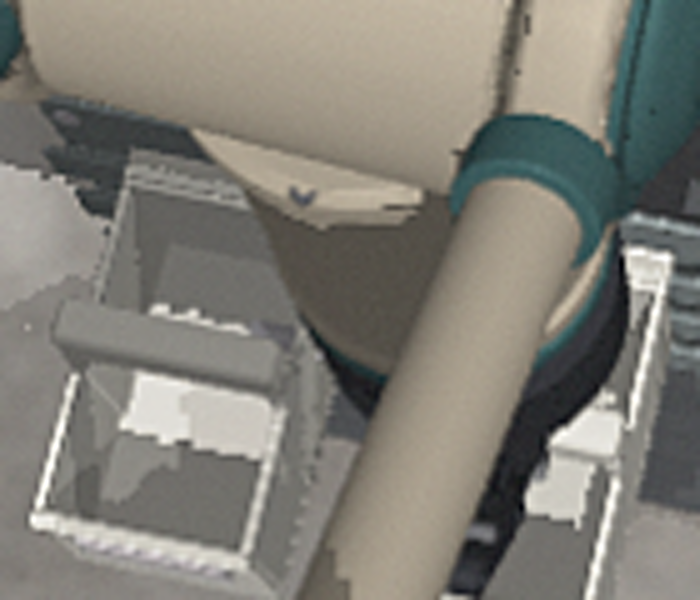

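Emit:
arm_command --targets '[{"dp": [0,0,-0.001],"turn": [0,0,0],"grip": -1},{"dp": [0,0,0],"turn": [0,0,0],"grip": -1}]'

```text
clock: 15.6
position: [0.5555, -0.1157, 0.3067]
ee_rot: [-0.427, -0.563, -0.427, 0.563]
contact_force: [-0.6, -2.8, 5.0]
width: 0.0134
```

Emit:
arm_command --targets '[{"dp": [0,0,-0.001],"turn": [0,0,0],"grip": -1},{"dp": [0,0,0],"turn": [0,0,0],"grip": -1}]'

```text
clock: 15.8
position: [0.5558, -0.1147, 0.3067]
ee_rot: [0.427, 0.563, 0.427, -0.563]
contact_force: [-1.0, -2.7, 4.3]
width: 0.0132
```

```bash
python3 -c "
from h import *
rep()"
```

```text
t 15.8 panel x,y mm -65.68 -33.22 z0 69.32 F panel -0.24 -2.92 4.25 M [-0.55 -0.19 -0.16] w 0.0132
t 15.8 pos [ 0.5558 -0.1147  0.3067] F [-1.02 -2.75  4.25] M [-0.55 -0.19 -0.16] w 0.0132 q [-0.33  0.34  1.67 -0.    1.13 -0.05]
turn now deg [-0.03  0.   -0.01] then dp in turned tool [-0.0192  0.0007  0.0228] tilt [ 0. -0. -1.]
```

Emit:
arm_command --targets '[{"dp": [-0.0003,0,-0.001],"turn": [0,0,0],"grip": -1},{"dp": [0,0,0],"turn": [0,0,0],"grip": -1}]'

```text
clock: 16.0
position: [0.5561, -0.1136, 0.3068]
ee_rot: [0.427, 0.563, 0.428, -0.563]
contact_force: [0.2, -1.6, 2.9]
width: 0.013
```

Emit:
arm_command --targets '[{"dp": [0,0,-0.001],"turn": [0,0,0],"grip": -1},{"dp": [0,0,0],"turn": [0,0,0],"grip": -1}]'

```text
clock: 16.2
position: [0.5563, -0.1127, 0.3068]
ee_rot: [-0.427, -0.563, -0.428, 0.563]
contact_force: [-0.5, -2.2, 1.8]
width: 0.0131
```

Emit:
arm_command --targets '[{"dp": [0,0,-0.001],"turn": [0,0,0],"grip": -1},{"dp": [0,0,0],"turn": [0,0,0],"grip": -1}]'

```text
clock: 16.4
position: [0.5565, -0.1117, 0.3069]
ee_rot: [-0.427, -0.563, -0.427, 0.563]
contact_force: [-0.7, -1.7, 3.7]
width: 0.0132
```

```bash
python3 -c "
from h import *
rep()"
```

```text
t 16.4 panel x,y mm -65.79 -30.14 z0 69.47 F panel -0.19 -1.78 3.68 M [-0.39 -0.19 -0.15] w 0.0132
t 16.4 pos [ 0.5565 -0.1117  0.3069] F [-0.66 -1.66  3.68] M [-0.39 -0.19 -0.15] w 0.0132 q [-0.32  0.34  1.67  0.    1.13 -0.05]
turn now deg [-0.03 -0.01  0.02] then dp in turned tool [-0.019   0.0008  0.0259] tilt [-0.  0. -1.]
```

Emit:
arm_command --targets '[{"dp": [0,0,-0.001],"turn": [0,0,0],"grip": -1},{"dp": [0,0,0],"turn": [0,0,0],"grip": -1}]'

```text
clock: 16.6
position: [0.5568, -0.1108, 0.3069]
ee_rot: [-0.427, -0.563, -0.428, 0.563]
contact_force: [-0.6, -1.5, 2.4]
width: 0.0134
```

Emit:
arm_command --targets '[{"dp": [0,0,-0.001],"turn": [0,0,0],"grip": -1},{"dp": [0,0,0],"turn": [0,0,0],"grip": -1}]'

```text
clock: 16.8
position: [0.5571, -0.1098, 0.3069]
ee_rot: [-0.427, -0.563, -0.428, 0.563]
contact_force: [-0.9, -1.7, 1.6]
width: 0.0129
```

Emit:
arm_command --targets '[{"dp": [0,0,-0.001],"turn": [0,0,0],"grip": -1},{"dp": [0,0,0],"turn": [0,0,0],"grip": -1}]'

```text
clock: 17.0
position: [0.5574, -0.1088, 0.3069]
ee_rot: [-0.427, -0.563, -0.427, 0.563]
contact_force: [-0.1, -2.0, 2.3]
width: 0.0134
```

```bash
python3 -c "
from h import *
rep()"
```

```text
t 17.0 panel x,y mm -65.78 -27.11 z0 69.53 F panel 0.41 -2.01 2.32 M [-0.28 -0.14 -0.09] w 0.0134
t 17.0 pos [ 0.5574 -0.1088  0.3069] F [-0.14 -2.05  2.32] M [-0.28 -0.14 -0.09] w 0.0134 q [-0.32  0.34  1.67  0.    1.13 -0.04]
turn now deg [-0.03 -0.01  0.01] then dp in turned tool [-0.019   0.0008  0.0289] tilt [-0.  0. -1.]
```

Emit:
arm_command --targets '[{"dp": [0,0,-0.001],"turn": [0,0,0],"grip": -1},{"dp": [0,0,0],"turn": [0,0,0],"grip": -1}]'

```text
clock: 17.2
position: [0.5576, -0.1079, 0.3069]
ee_rot: [-0.427, -0.563, -0.427, 0.563]
contact_force: [0.3, -1.2, 1.8]
width: 0.013
```

Emit:
arm_command --targets '[{"dp": [0,0,-0.001],"turn": [0,0,0],"grip": -1},{"dp": [0,0,0],"turn": [0,0,0],"grip": -1}]'

```text
clock: 17.4
position: [0.5579, -0.1069, 0.3069]
ee_rot: [0.427, 0.563, 0.427, -0.563]
contact_force: [-1.2, -0.4, 1.5]
width: 0.0134
```

```bash
python3 -c "
from h import *
rep()"
```

```text
t 17.4 panel x,y mm -65.73 -25.14 z0 69.53 F panel -1.05 -0.76 1.52 M [-0.29 -0.13 -0.1 ] w 0.0134
t 17.4 pos [ 0.5579 -0.1069  0.3069] F [-1.22 -0.45  1.52] M [-0.29 -0.13 -0.1 ] w 0.0134 q [-0.31  0.34  1.67  0.    1.13 -0.04]
turn now deg [-0.03 -0.01  0.01] then dp in turned tool [-0.019   0.0007  0.0309] tilt [-0.  0. -1.]
```

Emit:
arm_command --targets '[{"dp": [0,0,-0.001],"turn": [0,0,0],"grip": -1},{"dp": [0,0,0],"turn": [0,0,0],"grip": -1}]'

```text
clock: 17.6
position: [0.5582, -0.106, 0.307]
ee_rot: [0.427, 0.563, 0.427, -0.563]
contact_force: [1.3, -0.2, 1.4]
width: 0.0129
```

```bash
python3 -c "
from h import *
rep()"
```

```text
t 17.6 panel x,y mm -65.71 -24.13 z0 69.55 F panel 1.29 0.11 1.37 M [-0.26 -0.1  -0.07] w 0.0129
t 17.6 pos [ 0.5582 -0.106   0.307 ] F [ 1.27 -0.25  1.37] M [-0.26 -0.1  -0.07] w 0.0129 q [-0.31  0.34  1.67  0.    1.13 -0.04]
turn now deg [-0.03 -0.01  0.  ] then dp in turned tool [-0.0189  0.0007  0.0319] tilt [ 0.  0. -1.]
```

Emit:
arm_command --targets '[{"dp": [0.0001,0,-0.001],"turn": [0,0,0],"grip": -1},{"dp": [0,0,0],"turn": [0,0,0],"grip": -1}]'

```text
clock: 17.8
position: [0.5585, -0.1051, 0.3069]
ee_rot: [0.427, 0.563, 0.427, -0.563]
contact_force: [-0.4, -0.9, 0.9]
width: 0.0131
```

Emit:
arm_command --targets '[{"dp": [0.0001,0,-0.001],"turn": [0,0,0],"grip": -1},{"dp": [0,0,0],"turn": [0,0,0],"grip": -1}]'

```text
clock: 18.0
position: [0.5588, -0.1041, 0.3069]
ee_rot: [0.427, 0.563, 0.427, -0.563]
contact_force: [-0.7, -1.8, 3.5]
width: 0.0133
```

```bash
python3 -c "
from h import *
rep()"
```

```text
t 18.0 panel x,y mm -65.66 -22.22 z0 69.51 F panel -0.15 -1.9 3.46 M [-0.36 -0.11 -0.11] w 0.0133
t 18.0 pos [ 0.5588 -0.1041  0.3069] F [-0.66 -1.79  3.46] M [-0.36 -0.11 -0.11] w 0.0133 q [-0.31  0.34  1.67 -0.    1.13 -0.03]
turn now deg [-0.03  0.01 -0.02] then dp in turned tool [-0.019   0.0007  0.0338] tilt [ 0. -0. -1.]
```

Emit:
arm_command --targets '[{"dp": [0,0,-0.001],"turn": [0,0,0],"grip": -1},{"dp": [0,0,0],"turn": [0,0,0],"grip": -1}]'

```text
clock: 18.2
position: [0.5591, -0.1032, 0.3069]
ee_rot: [0.427, 0.563, 0.427, -0.563]
contact_force: [-0.4, -1.0, 2.4]
width: 0.0134
```

```bash
python3 -c "
from h import *
rep()"
```

```text
t 18.2 panel x,y mm -65.63 -21.21 z0 69.49 F panel -0.1 -1.07 2.35 M [-0.36 -0.18 -0.16] w 0.0134
t 18.2 pos [ 0.5591 -0.1032  0.3069] F [-0.38 -1.01  2.35] M [-0.36 -0.18 -0.16] w 0.0134 q [-0.3   0.34  1.67 -0.    1.13 -0.03]
turn now deg [-0.03  0.   -0.02] then dp in turned tool [-0.019   0.0006  0.0348] tilt [ 0. -0. -1.]
```

Emit:
arm_command --targets '[{"dp": [0,0,-0.001],"turn": [0,0,0],"grip": -1},{"dp": [0,0,0],"turn": [0,0,0],"grip": -1}]'

```text
clock: 18.4
position: [0.5594, -0.1022, 0.3069]
ee_rot: [0.427, 0.563, 0.427, -0.563]
contact_force: [-0.6, -1.8, 2.1]
width: 0.0135
```

Emit:
arm_command --targets '[{"dp": [0,0,-0.001],"turn": [0,0,0],"grip": -1},{"dp": [0,0,0],"turn": [0,0,0],"grip": -1}]'

```text
clock: 18.6
position: [0.5596, -0.1012, 0.3069]
ee_rot: [0.427, 0.563, 0.427, -0.563]
contact_force: [-0.8, -1.8, 2.6]
width: 0.0135
```

```bash
python3 -c "
from h import *
rep()"
```

```text
t 18.6 panel x,y mm -65.65 -19.16 z0 69.49 F panel -0.25 -1.98 2.62 M [-0.36 -0.17 -0.14] w 0.0135
t 18.6 pos [ 0.5596 -0.1012  0.3069] F [-0.77 -1.84  2.62] M [-0.36 -0.17 -0.14] w 0.0135 q [-0.3   0.34  1.67 -0.    1.13 -0.03]
turn now deg [-0.03  0.   -0.02] then dp in turned tool [-0.019   0.0007  0.0368] tilt [ 0. -0. -1.]
```

Emit:
arm_command --targets '[{"dp": [0,0,-0.001],"turn": [0,0,0],"grip": -1},{"dp": [0,0,0],"turn": [0,0,0],"grip": -1}]'

```text
clock: 18.8
position: [0.5599, -0.1003, 0.3069]
ee_rot: [0.427, 0.563, 0.427, -0.563]
contact_force: [-0.3, -1.8, 3.4]
width: 0.013
```

```bash
python3 -c "
from h import *
rep()"
```

```text
t 18.8 panel x,y mm -65.65 -18.19 z0 69.46 F panel 0.22 -1.83 3.42 M [-0.38 -0.15 -0.12] w 0.013
t 18.8 pos [ 0.5599 -0.1003  0.3069] F [-0.28 -1.83  3.42] M [-0.38 -0.15 -0.12] w 0.013 q [-0.3   0.34  1.67 -0.    1.13 -0.03]
turn now deg [-0.03  0.   -0.02] then dp in turned tool [-0.019   0.0006  0.0378] tilt [ 0. -0. -1.]
```

Emit:
arm_command --targets '[{"dp": [0,0,-0.001],"turn": [0,0,0],"grip": -1},{"dp": [0,0,0],"turn": [0,0,0],"grip": -1}]'

```text
clock: 19.0
position: [0.5601, -0.0993, 0.3069]
ee_rot: [0.427, 0.563, 0.427, -0.563]
contact_force: [-0.3, -2.2, 3.9]
width: 0.0134
```

```bash
python3 -c "
from h import *
rep(); save('scene','s7.png'); 
im=cv2.imread('pics/s7.png'); cv2.imwrite('pics/s7z.png',cv2.resize(im[200:300,190:320],None,fx=6,fy=6,interpolation=cv2.INTER_CUBIC))"
```

```text
t 19.0 panel x,y mm -65.65 -17.17 z0 69.45 F panel 0.27 -2.19 3.87 M [-0.37 -0.24 -0.09] w 0.0134
t 19.0 pos [ 0.5601 -0.0993  0.3069] F [-0.33 -2.18  3.87] M [-0.37 -0.24 -0.09] w 0.0134 q [-0.3   0.34  1.67  0.    1.13 -0.02]
turn now deg [-0.03 -0.   -0.01] then dp in turned tool [-0.019   0.0007  0.0388] tilt [ 0. -0. -1.]
```

View pics/s7z.png

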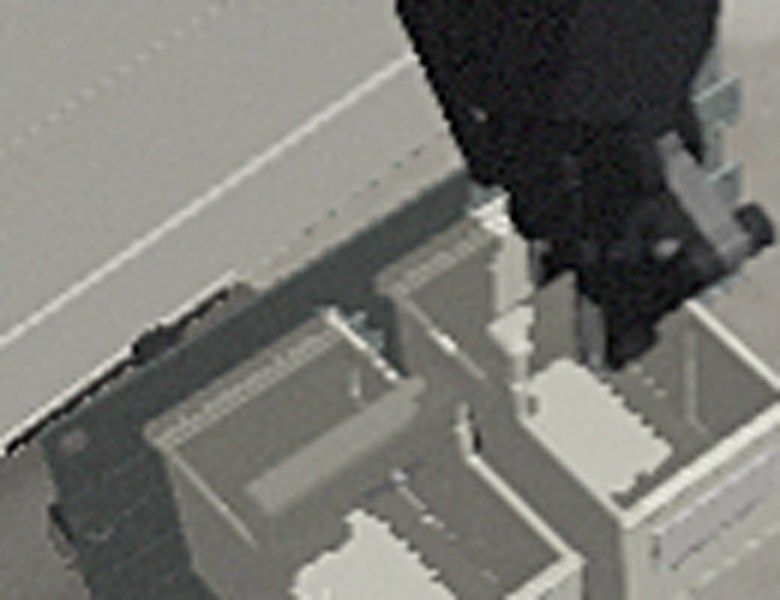

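A gap of roughly 15 mm is still left between the bins, so I'll keep going.

Emit:
arm_command --targets '[{"dp": [-0.0001,0,-0.001],"turn": [0,0,0],"grip": -1},{"dp": [0,0,0],"turn": [0,0,0],"grip": -1}]'

```text
clock: 19.25
position: [0.5604, -0.0983, 0.3069]
ee_rot: [0.427, 0.563, 0.427, -0.563]
contact_force: [-0.3, -1.5, 2.5]
width: 0.0134
```

Emit:
arm_command --targets '[{"dp": [-0.0001,0,-0.001],"turn": [0,0,0],"grip": -1},{"dp": [0,0,0],"turn": [0,0,0],"grip": -1}]'

```text
clock: 19.45
position: [0.5606, -0.0973, 0.3069]
ee_rot: [0.427, 0.563, 0.427, -0.563]
contact_force: [-0.2, -1.2, 2.5]
width: 0.0132
```

```bash
python3 -c "
from h import *
rep()"
```

```text
t 19.45 panel x,y mm -65.73 -15.1 z0 69.53 F panel 0.09 -1.2 2.5 M [-0.33 -0.17 -0.08] w 0.0132
t 19.45 pos [ 0.5606 -0.0973  0.3069] F [-0.24 -1.18  2.5 ] M [-0.33 -0.17 -0.08] w 0.0132 q [-0.29  0.34  1.67  0.    1.13 -0.02]
turn now deg [-0.03 -0.01  0.01] then dp in turned tool [-0.019   0.0007  0.0409] tilt [-0.  0. -1.]
```

Emit:
arm_command --targets '[{"dp": [0,0,-0.001],"turn": [0,0,0],"grip": -1},{"dp": [0,0,0],"turn": [0,0,0],"grip": -1}]'

```text
clock: 19.65
position: [0.5608, -0.0964, 0.3069]
ee_rot: [-0.427, -0.563, -0.427, 0.563]
contact_force: [-0.1, -1.5, 2.2]
width: 0.0127
```

```bash
python3 -c "
from h import *
rep()"
```

```text
t 19.65 panel x,y mm -65.76 -14.2 z0 69.49 F panel 0.28 -1.46 2.16 M [-0.33 -0.16 -0.1 ] w 0.0127
t 19.65 pos [ 0.5608 -0.0964  0.3069] F [-0.12 -1.49  2.16] M [-0.33 -0.16 -0.1 ] w 0.0127 q [-0.29  0.34  1.67 -0.    1.13 -0.02]
turn now deg [-0.02  0.01  0.02] then dp in turned tool [-0.019   0.0008  0.0418] tilt [-0. -0. -1.]
```

Emit:
arm_command --targets '[{"dp": [0,0,-0.0008],"turn": [0,0,0],"grip": -1},{"dp": [0,0,0],"turn": [0,0,0],"grip": -1}]'

```text
clock: 19.85
position: [0.561, -0.0959, 0.3069]
ee_rot: [-0.428, -0.563, -0.427, 0.564]
contact_force: [-2.4, -2.4, 1.9]
width: 0.0129
```

```bash
python3 -c "
from h import *
rep()"
```

```text
t 19.85 panel x,y mm -65.77 -13.66 z0 69.52 F panel -1.67 -2.93 1.92 M [-0.58 -0.06 -0.11] w 0.0129
t 19.85 pos [ 0.561  -0.0959  0.3069] F [-2.4  -2.37  1.92] M [-0.58 -0.06 -0.11] w 0.0129 q [-0.29  0.34  1.67 -0.    1.13 -0.02]
turn now deg [-0.02  0.05  0.02] then dp in turned tool [-0.019   0.0008  0.0423] tilt [-0.    -0.001 -1.   ]
```

Emit:
arm_command --targets '[{"dp": [0,0,-0.0008],"turn": [0,0,0],"grip": -1},{"dp": [0,0,0],"turn": [0,0,0],"grip": -1}]'

```text
clock: 20.05
position: [0.5612, -0.0952, 0.307]
ee_rot: [-0.428, -0.563, -0.427, 0.564]
contact_force: [-1.8, -4.8, 2.8]
width: 0.0133
```

```bash
python3 -c "
from h import *
rep()"
```

```text
t 20.05 panel x,y mm -65.75 -13.01 z0 69.58 F panel -0.45 -5.08 2.76 M [-0.83  0.14 -0.15] w 0.0133
t 20.05 pos [ 0.5612 -0.0952  0.307 ] F [-1.8  -4.77  2.76] M [-0.83  0.14 -0.15] w 0.0133 q [-0.29  0.34  1.67 -0.    1.13 -0.02]
turn now deg [-0.02  0.07  0.01] then dp in turned tool [-0.0189  0.0008  0.043 ] tilt [-0.001 -0.001 -1.   ]
```

Emit:
arm_command --targets '[{"dp": [0,0,-0.0008],"turn": [0,0,0],"grip": -1},{"dp": [0,0,0],"turn": [0,0,0],"grip": -1}]'

```text
clock: 20.25
position: [0.5613, -0.0947, 0.307]
ee_rot: [-0.428, -0.563, -0.427, 0.564]
contact_force: [-2.0, -4.3, 2.8]
width: 0.0137
```

```bash
python3 -c "
from h import *
rep()"
```

```text
t 20.25 panel x,y mm -65.75 -12.43 z0 69.6 F panel -0.71 -4.71 2.83 M [-0.98  0.19 -0.12] w 0.0137
t 20.25 pos [ 0.5613 -0.0947  0.307 ] F [-1.95 -4.34  2.83] M [-0.98  0.19 -0.12] w 0.0137 q [-0.29  0.34  1.67 -0.    1.13 -0.02]
turn now deg [-0.01  0.1   0.01] then dp in turned tool [-0.0189  0.0007  0.0436] tilt [-0.001 -0.002 -1.   ]
```

The buffer contact is clear: Fy rose from about -1.5 to -5 N and Mx from -0.33 to -0.98. I'll hold, ease off slightly, then release.

Emit:
arm_command --targets '[{"dp": [0,0,0],"turn": [0,0,0],"grip": -1},{"dp": [0,0,0.0006],"turn": [0,0,0],"grip": -1},{"dp": [0,0,0],"turn": [0,0,0],"grip": -1}]'

```text
clock: 20.55
position: [0.5613, -0.095, 0.307]
ee_rot: [-0.427, -0.563, -0.427, 0.564]
contact_force: [-2.0, -4.5, 2.4]
width: 0.0132
```

```bash
python3 -c "
from h import *
rep()"
```

```text
t 20.55 panel x,y mm -65.7 -12.71 z0 69.58 F panel -0.67 -4.87 2.39 M [-0.84  0.12 -0.06] w 0.0132
t 20.55 pos [ 0.5613 -0.095   0.307 ] F [-1.95 -4.51  2.39] M [-0.84  0.12 -0.06] w 0.0132 q [-0.29  0.34  1.67 -0.    1.13 -0.02]
turn now deg [-0.03  0.04  0.01] then dp in turned tool [-0.0189  0.0007  0.0433] tilt [-0.    -0.001 -1.   ]
```

Emit:
arm_command --targets '[{"dp": [0,0,0],"turn": [0,0,0],"grip": -0.6},{"dp": [0,0,0],"turn": [0,0,0],"grip": -0.5},{"dp": [0,0,0],"turn": [0,0,0],"grip": -0.4},{"dp": [0,0,0],"turn": [0,0,0],"grip": -0.3},{"dp": [0,0,0],"turn": [0,0,0],"grip": -0.2},{"dp": [0,0,0],"turn": [0,0,0],"grip": -0.2},{"dp": [0,0,0],"turn": [0,0,0],"grip": -0.2}]' --grip_force 20

```text
clock: 21.25
position: [0.5614, -0.0947, 0.307]
ee_rot: [0.427, 0.563, 0.427, -0.563]
contact_force: [-0.2, -0.2, 0.3]
width: 0.0345
```

```bash
python3 -c "
from h import *
rep(); save('scene','s8.png'); save('wrist','w8.png')
im=cv2.imread('pics/s8.png'); cv2.imwrite('pics/s8z.png',cv2.resize(im[200:300,190:320],None,fx=6,fy=6,interpolation=cv2.INTER_CUBIC))"
```

```text
t 21.25 panel x,y mm -65.67 -12.39 z0 69.6 F panel -0.12 -0.29 0.29 M [ 0.    0.03 -0.02] w 0.0345
t 21.25 pos [ 0.5614 -0.0947  0.307 ] F [-0.19 -0.25  0.29] M [ 0.    0.03 -0.02] w 0.0345 q [-0.29  0.34  1.67  0.    1.13 -0.02]
turn now deg [-0.03 -0.   -0.01] then dp in turned tool [-0.0189  0.0007  0.0436] tilt [ 0.  0. -1.]
```

View pics/s8z.png

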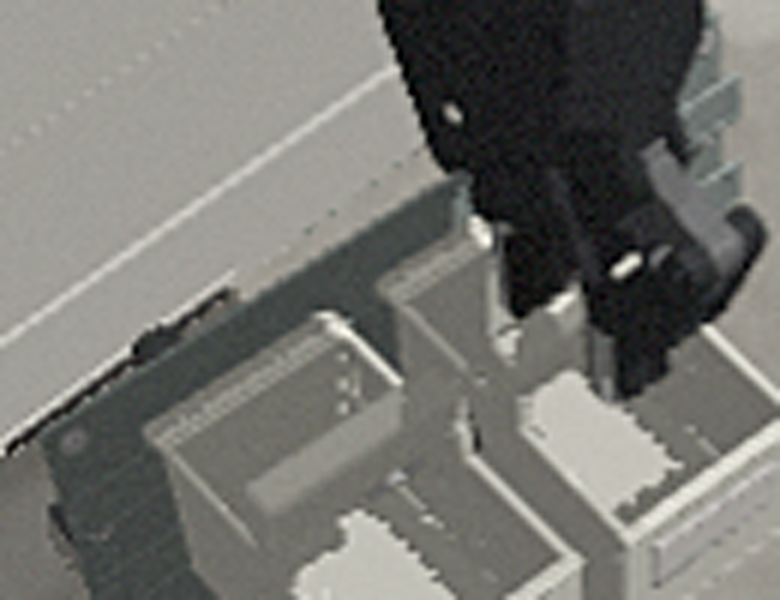

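View pics/w8.png

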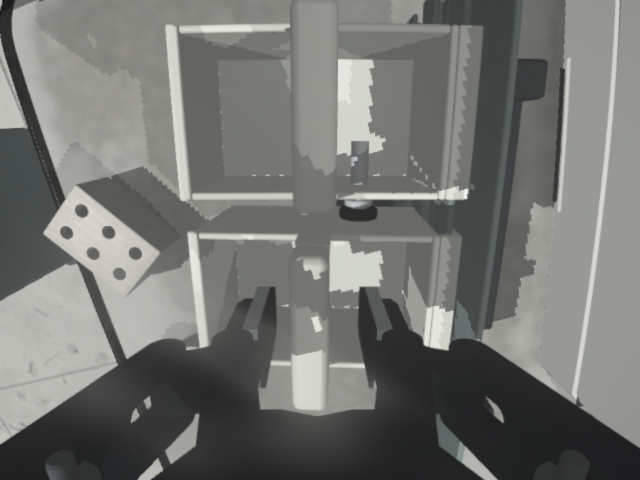

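The bin is released and hanging on the rail. The buffer at (358,212) is against its wall, and the fingers are clear on both sides of the handle. I'll go straight up.

Emit:
arm_command --targets '[{"dp": [-0.005,0,0],"turn": [0,0,0],"grip": -0.2},{"dp": [-0.01,0,0],"turn": [0,0,0],"grip": -0.2},{"dp": [-0.015,0,0],"turn": [0,0,0],"grip": -0.2},{"dp": [-0.02,0,0],"turn": [0,0,0],"grip": -0.2},{"dp": [-0.03,0,0],"turn": [0,0,0],"grip": -0.2},{"dp": [-0.03,0,0],"turn": [0,0,0],"grip": -0.2},{"dp": [0,0,0],"turn": [0,0,0],"grip": -0.2},{"dp": [0,0,0],"turn": [0,0,0],"grip": -0.2}]'

```text
clock: 22.15
position: [0.5613, -0.0947, 0.4184]
ee_rot: [0.428, 0.564, 0.427, -0.563]
contact_force: [-0.5, 0.1, -0.1]
width: 0.034
```

```bash
python3 -c "
from h import *
rep(); save('scene','s9.png'); save('wrist','w9.png'); c=manip.calibration('wrist')
import pickle; pickle.dump(c,open('w9.pkl','wb'))
im=cv2.imread('pics/s9.png'); cv2.imwrite('pics/s9z.png',cv2.resize(im[190:320,190:320],None,fx=4.6,fy=4.6,interpolation=cv2.INTER_CUBIC))"
```

```text
t 22.15 panel x,y mm -65.76 -12.47 z0 181.01 F panel -0.54 -0.03 -0.1 M [ 0.02 -0.01 -0.02] w 0.034
t 22.15 pos [ 0.5613 -0.0947  0.4184] F [-0.53  0.11 -0.1 ] M [ 0.02 -0.01 -0.02] w 0.034 q [-0.29  0.26  1.49 -0.    1.39 -0.02]
turn now deg [-0.03  0.01 -0.15] then dp in turned tool [0.0925 0.0008 0.0435] tilt [ 0.003 -0.001 -1.   ]
```

View pics/s9z.png

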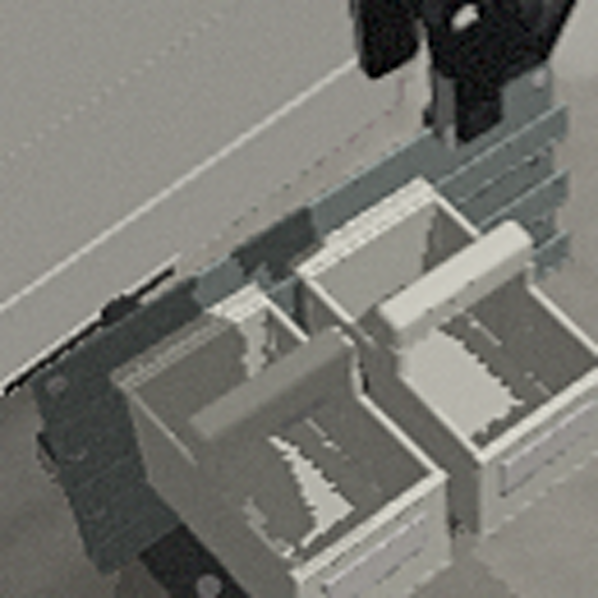

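View pics/w9.png

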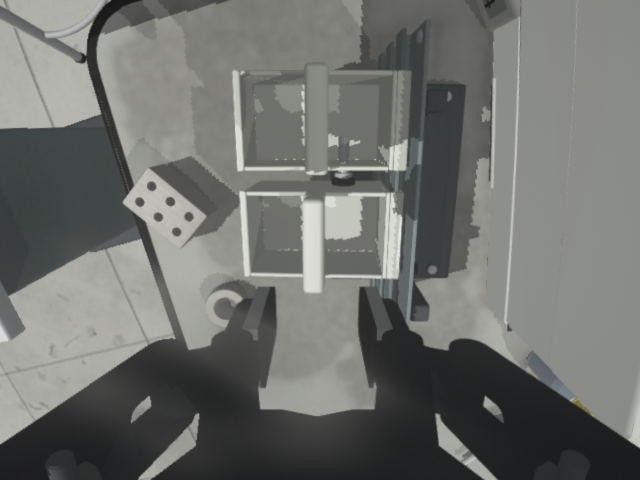

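```bash
python3 -c "
from h import *
import pickle
c=pickle.load(open('w9.pkl','rb')); p0,ex,ey=panel()
def P(u,v,z):
    d=onz(c,u,v,z)[:2]-p0; return np.array([d@ex,d@ey])*1e3
a=P(316,64,.1595);b=P(317,172,.1595); e=P(314.5,193,.157); f=P(313.5,291,.157)
print(a,b,(a+b)/2,e,f,(e+f)/2,((e+f)-(a+b))/2)
for r in (P(234,71,.129),P(238,170,.129),P(241,194,.124),P(245,276,.124),P(411,70,.129),P(406,170,.129),P(402,193,.128),P(400,279,.128)): print(r)
s=manip.get_state(); print(s['clock'],s['contact_force'],s['qd'].round(3))
"
```

```text
[-67.53587101  93.96936039] [-66.965147    33.87933615] [-67.25050901  63.92434827] [-68.48974553  20.86623556] [-69.2541755  -44.08368083] [-68.87196051 -11.60872264] [ -1.6214515  -75.53307091]
[-119.88991882   94.92866871]
[-120.43480959   32.02760835]
[-120.27478759   14.79773387]
[-120.73092315  -46.86801741]
[-7.10736574 95.63218374]
[-6.75259232 32.09431802]
[-8.32529467 16.2194815 ]
[ -5.76767127 -47.59163734]
22.25 [-0.14989765 -0.19311421 -0.43818619] [-0.002  0.011  0.013 -0.    -0.002  0.003]
```

```bash
python3 -c "
from rig import manip
print(manip.sign_off())"
```

```text
the job is handed in; nothing more can be done
None
```

The bin now hangs by its lip on the top rail, just right of the other bin and against its buffer. I handed the job in at about 22 s; the sign-off gave no verdict.

**What I did**
- **Hooking:** I gripped the bin by its handle and felt the sheet lightly with the lip, at about 4 N. I then backed off and lowered it until the lip rested on the rail, at about 7 N.
- **Sliding:** I moved it about 43 mm along the rail. At the buffer, the side force rose from about 1.5 to 5 N, so roughly 3 to 4 N was on the buffer itself. I eased off 0.6 mm before opening the fingers and going straight up.

**Last checks**
- **Position:** The final pictures show the bin hooked and parallel to the panel. Its centre is about 75 mm from the hanging bin's, measured at the handles, or about 79 mm at the rims; the allowed range is 66 to 96 mm. I put the 4 mm gap down to measurement error.
- **Release and bystanders:** The arm reads no contact force beyond sensor noise. The ring and block look untouched, but I did not measure them again.
- **Where the checks disagreed:** The camera had put the sheet about 3 mm farther back and the rail about 1 to 2 mm lower than I felt them. I went by feel.

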